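# Lay up two stacked heels on the cobbler's stakes

## Task

Take the worn-out heel off the wide iron heel stake and put it in the cardboard scrap box. Then lay up the new heels dry: stack every brown leather lift lying on the counter on the stake of its own size, wide on wide and narrow on narrow, flush with the stake all round with the rounded backs pointing the same way as the stake's, and finish each stack with the black rubber top piece of that size as its uppermost layer. Leave the polish tin and the jar where they are.

Things in the scene. Friction and masses are not known exactly. Their poses are not given: they have to be found in the camera images.
- lift_w1: wide heel lift of brown leatherboard, heel-shaped: one straight edge, a half-round back; 66 long, 60 wide, 12 thick, about 50 g. Origin: centre of its underside (mid length, mid width). x along its length from the straight edge (x = -33) to the tip of the round back (x = +33), y across, z up; its sides are straight and parallel from x = -33 to +3: grip it there. May be absent (None).
- lift_w2: wide heel lift of brown leatherboard, heel-shaped: one straight edge, a half-round back; 66 long, 60 wide, 12 thick, about 50 g. Origin: centre of its underside (mid length, mid width). x along its length from the straight edge (x = -33) to the tip of the round back (x = +33), y across, z up; its sides are straight and parallel from x = -33 to +3: grip it there. May be absent (None).
- lift_w3: wide heel lift of brown leatherboard, heel-shaped: one straight edge, a half-round back; 66 long, 60 wide, 12 thick, about 50 g. Origin: centre of its underside (mid length, mid width). x along its length from the straight edge (x = -33) to the tip of the round back (x = +33), y across, z up; its sides are straight and parallel from x = -33 to +3: grip it there. May be absent (None).
- lift_n1: narrow heel lift of the same brown leatherboard and shape, only smaller: 52 long, 48 wide, 12 thick, about 32 g. Origin: centre of its underside. x from the straight edge (x = -26) to the tip of the round back (x = +26), z up; its sides are straight from x = -26 to +2. May be absent (None).
- lift_n2: narrow heel lift of the same brown leatherboard and shape, only smaller: 52 long, 48 wide, 12 thick, about 32 g. Origin: centre of its underside. x from the straight edge (x = -26) to the tip of the round back (x = +26), z up; its sides are straight from x = -26 to +2. May be absent (None).
- lift_n3: narrow heel lift of the same brown leatherboard and shape, only smaller: 52 long, 48 wide, 12 thick, about 32 g. Origin: centre of its underside. x from the straight edge (x = -26) to the tip of the round back (x = +26), z up; its sides are straight from x = -26 to +2. May be absent (None).
- toppiece_w: wide top piece of black rubber, same outline and axes as the wide lifts (66 x 60), 10 thick, about 50 g; origin: centre of its underside. Always present; it starts loose on the counter.
- toppiece_n: narrow top piece of black rubber, same outline and axes as the narrow lifts (52 x 48), 10 thick, about 32 g; origin: centre of its underside. Always present; it starts loose on the counter.
- worn_heel: the worn-out old heel, a dark heel-shaped block with nail heads showing, 62 long, 58 wide, 16 thick, about 60 g, lying on the wide stake at the start. Origin: centre of its underside; x from its straight edge (x = -31) to its round back (x = +31), z up; sides straight from x = -31 to +2.
- stake_wide_top (a point): centre of the level top, 70 above the counter, of the wide heel stake: a fixed dark iron stand, its heel-shaped head 66 long, 60 wide, 12 thick (the outline of the wide lifts) on a stem 33 across, with a round foot 90 across, 7 high at the rim. x points from the head's straight edge to its round back, z up. One stake is on the left, one on the right, either way.
- stake_wide_back (a point): tip of the round back of the wide stake's head, at the height of its top (33 along x from the top's centre).
- stake_narrow_top (a point): centre of the level top, 70 above the counter, of the narrow heel stake: a fixed dark iron stand, its heel-shaped head 52 long, 48 wide, 12 thick (the outline of the narrow lifts) on a stem 33 across, with a round foot 90 across, 7 high at the rim. x points from the head's straight edge to its round back, z up. One stake is on the left, one on the right, either way.
- stake_narrow_back (a point): tip of the round back of the narrow stake's head, at the height of its top (26 along x from the top's centre).
- scrap_in (a point): centre of the inner floor (5 above the counter) of the scrap box: an open cardboard box fixed on the counter, 140 x 140 outside, walls 5 thick, rim 60 above the counter; a few thin leather offcuts lie stuck to its floor. z up.
- polish_tin: round flat shoe-polish tin, 68 across, 23 high, among the heel parts; origin: centre of its underside. Not part of the job: leave it where it is.
- tack_jar: closed glass jar with a metal cap, 64 across, 75 high; origin: centre of its underside. Not part of the job: leave it where it is.
Mind the look-alikes: they are no part of the job. Leave any purple or red look-alike of the lift_n3 alone.

How it is judged:
By the outcome, as a careful person would: the job done as asked, in the order asked, and still so for the second after the job is handed in, with the robot touching nothing.
Of lift_w1, lift_w2, lift_w3, lift_n1, lift_n2, lift_n3 only 4 to 6 are there at a start; the rules pass over those that are not, and their reading is None.
At some moment in a run one of toppiece_w, toppiece_n may be knocked a few centimetres aside while the robot is not near it.
Once in a run the grip may slacken for a moment while it holds something.
It also fails if it takes over 208 s, if anything falls off the work surface, if the arm or the gripper's body presses on something with over 40 N, if the wrist force passes 120 N, or if a joint passes its speed limit or range.

## Robot

A 6-joint arm with a two-finger parallel gripper is mounted at the origin on the work surface. World frame = base frame: x ahead of the robot, y to its left, z up, the work surface at z = 0. Lengths are in m, angles in rad, forces in N, time in s.
With the tool pointing down it reaches from about 0.375 to 0.975 m from the base axis. Payload 3.8 kg.
Tool frame: the origin (TCP) lies between the finger pads; the fingertips stand 8 mm ahead of it and the grasp point (between the pads) lies 11 mm behind it (tcp_to_tips is the distance from the TCP to the fingertips, in m); z points along the fingers, y is the line along which they close (so a half turn about z gives the same grasp; the last joint's range is limited). The gripper opens to 85 mm and grips with 20 to 120 N. Pads are 22 mm wide; open, the fingers measure 114 mm over their backs; the gripper's body (76 mm by 85 mm) begins 54 mm behind the grasp point. The pads swing forward as they close: fully open they stand 13 mm farther back than shut.
Start: joints at [-1.149, 0.264, 1.604, -0, 1.274, -0.037], TCP at [0.299, -0.605, 0.239] pointing down, gripper open.
Joint ranges: [-2.63, 2.63], [-0.94, 2.18], [0.31, 2.57], [-1.31, 4.45], [0, 2.66], [-2.55, 2.55]. Speed limits (rad/s): [2.57, 2.57, 3.14, 3.14, 3.14, 3.14].

## Interface

Orientations are given as a rotation vector (axis times angle).
In Python, from workcell import * gives the robot as it stands.
- The arm moves only by the tool move_arm, never from a script. Its argument "series" is one flat list of numbers, 7 for each row, row after row: the finger opening in cm, from 0 to 8.54, then the shift along the tool's x, y, z in cm, then the turn, a rotation vector about the tool's x, y, z in degrees. A call has 1 to 5 rows; each row shifts and turns the commanded pose from where the row before left it, along the tool's axes as they then stand; what a row does not reach is not made up. A row lasts 1/8 s, in which the tool goes at most 62.5 mm and 10.7 degrees, less where a joint would pass 70% of its speed; a pose out of reach is approached as far as the arm can. A call is refused whole if a number of a shift passes 6.25 or a number of a turn 10.7, either way. A call with a gripper value outside its range is refused whole. The fingers move at their own pace and stop on an object; "grip_force" is the grip in N (left out, the last holds). Time passes only in rows, so rows that do not move let the fingers close. It gives the time, the measured TCP pose, the force, the opening and the grip force at its end, in the units of the state.
- read_state(): the state, without advancing time (a new reading comes with each control period).
- read_camera(name): name is "scene" or "top" or "wrist"; returns the picture (400x640x3 uint8, red, green, blue); there is no depth.
- calibration(name): a dict with "camera_matrix" (3x3 intrinsics, pixels), "rvec" (rotation vector, rad) and "tvec" (3), from world to camera coordinates, as OpenCV has them. Camera axes: x right, y down, z forward; pixel columns grow to the right and rows downward; lengths in m; the calibration is good to about 2 mm. A picture is of the moment at which its call begins: read the wrist's pose just before it. calibration takes no time and is no camera call; for the wrist camera it gives the pose at the moment of the call.
- finish_job(): hands the job in; it is judged then, once.
The state is a dict: "time": time; "q": joint angles; "joint_vel": joint speeds; "joint_torque": joint torques, N m; "tool_pos": TCP position; "tcp_rot": TCP orientation; "wrist_force": force on the tool from outside, world axes, zero at the start; "torque": the same for the moment, N m; "width": opening from 0.0 (shut) to 1.0 (fully open); "grip_force": force on a finger pad.
Only numpy, scipy, OpenCV 4.12 (cv2) and the standard library are available. Lean on these libraries where they do the work, as an engineer would, in place of code of your own. Each camera call takes 0.05 s, during which the arm holds its last target. There are 200 camera calls.

## Working session

There is one attempt and no reset: what is moved stays moved. The work goes in short steps, Python scripts to look and compute and a tool call to move; the robot and the scene stay as the last step left them, time stands still between calls to the robot, and variables do not carry over. Pictures are saved under pics/ and viewed, at most 14 in all, crops included, and the job is handed in when it is done.

Besides the shell and the picture viewer there is one more tool, called after "Emit:" as name(argument=value, ...) on one line, values as JSON. move_arm: Moves the arm, as the interface text tells. Its arguments: {"type":"object","properties":{"series":{"type":"array"},"grip_force":{"type":"number"}},"required":["series"]}

```bash
ls; mkdir -p pics; cat > h.py <<'E'
from workcell import *
import numpy as np, cv2
from scipy.spatial.transform import Rotation as R
def snap(n,f):
    im=read_camera(n); cv2.imwrite('pics/'+f,im[:,:,::-1]); return im
def px2w(n,uv,z,cal=None):
    c=cal or calibration(n); Rm=R.from_rotvec(np.ravel(c['rvec'])).as_matrix(); t=np.ravel(c['tvec']); K=np.array(c['camera_matrix'])
    o=-Rm.T@t; uv=np.atleast_2d(uv).astype(float)
    d=(Rm.T@np.linalg.inv(K)@np.c_[uv,np.ones(len(uv))].T).T
    return o+d*((z-o[2])/d[:,2])[:,None]
def w2px(n,P,cal=None):
    c=cal or calibration(n)
    return cv2.projectPoints(np.atleast_2d(P).astype(float),np.ravel(c['rvec']),np.ravel(c['tvec']),np.array(c['camera_matrix']),None)[0][:,0]
E
python3 - <<'E'
from h import *
s=read_state();print(s)
snap('top','t0.png');snap('scene','s0.png')
for n in('top','scene'):
  c=calibration(n);Rm=R.from_rotvec(np.ravel(c['rvec'])).as_matrix();print(n,np.array(c['camera_matrix']).tolist(),-Rm.T@np.ravel(c['tvec']),Rm[2])
E
```

```text
pics
{'time': 0.0, 'q': array([-1.14888739e+00,  2.64770641e-01,  1.60539029e+00,  1.06977612e-05,
        1.27368677e+00, -3.69243538e-02]), 'joint_vel': array([-0.00058436, -0.00059459, -0.00065267,  0.00087883, -0.00015846,
        0.00076736]), 'joint_torque': array([-2.83816764e-03, -5.15127432e+01, -3.67310894e+01, -5.16756718e-04,
        1.30512955e-02,  3.30110254e-06]), 'tool_pos': array([ 0.29865203, -0.60453669,  0.23794142]), 'tcp_rot': array([-3.05712422e+00, -7.13919371e-01,  6.61415873e-04]), 'wrist_force': array([ 0.7472648 , -0.27202502, -0.07156586]), 'torque': array([ 0.01547339,  0.00594686, -0.01364699]), 'grip_force': 0.0, 'width': 1.0024099763558545}
top [[380.87853844026785, 0.0, 316.13481493201505], [0.0, 380.87853844026785, 198.34491787054657], [0.0, 0.0, 1.0]] [ 0.43628799 -0.01910269  1.08236734] [ 0.07344822  0.01732041 -0.99714862]
scene [[513.1725385152273, 0.0, 324.88042525021274], [0.0, 513.1725385152273, 201.20940630029605], [0.0, 0.0, 1.0]] [1.47468584 0.21731667 0.83009095] [-0.7744713  -0.16730454 -0.61008475]
```

View pics/t0.png

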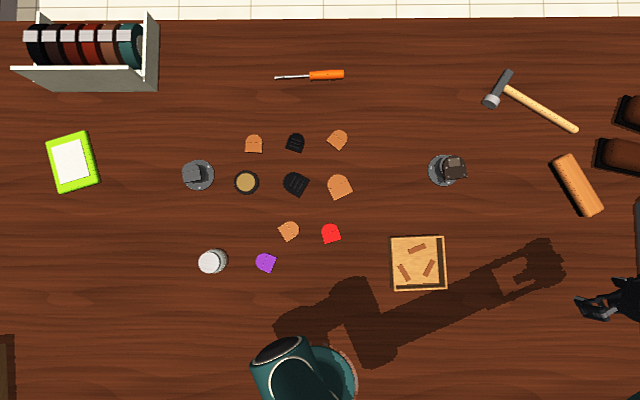

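View pics/s0.png

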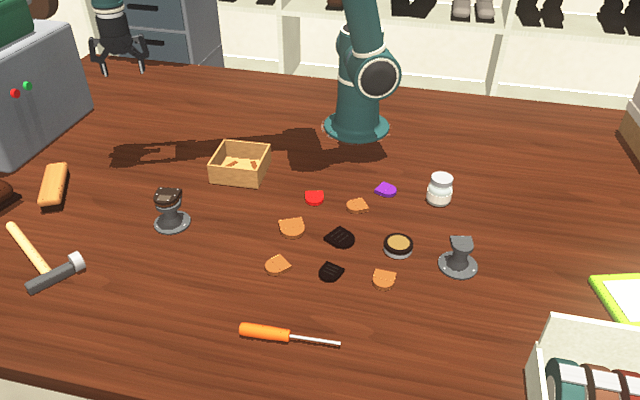

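The top view shows four brown lifts at (254,144), (338,139), (340,186) and (288,231), and black top pieces at (296,143) and (296,184). The narrow stake is at (193,173), the wide stake with the worn heel at (452,169), and the scrap box at (418,263). The tin is at (246,182), the jar at (212,261), and the purple and red look-alikes at (265,263) and (331,233).

```bash
cat >> h.py <<'E'
from scipy.optimize import minimize
def outline(L,W,n=24):
    r=W/2;a=np.linspace(-np.pi/2,np.pi/2,n)
    return np.r_[np.c_[r*np.cos(a)+L/2-r,r*np.sin(a)],[[-L/2,r],[-L/2,-r]]]/1000
SZ=dict(w=(66,60),n=(52,48),worn=(62,58))
def hull(n,cal,kind,p,z0,z1):
    o=outline(*SZ[kind]);c,s=np.cos(p[2]),np.sin(p[2]);xy=o@np.array([[c,s],[-s,c]])+p[:2]
    P=np.r_[np.c_[xy,np.full(len(xy),z0)],np.c_[xy,np.full(len(xy),z1)]]
    return cv2.convexHull(w2px(n,P,cal).astype(np.float32))[:,0]
def fit(n,cal,mask,kind,x0,z0,z1,up=6,yaws=None):
    """mask bool full image; x0 world xy. returns IoU,(x,y,yaw)"""
    h0=hull(n,cal,kind,[x0[0],x0[1],0],z0,z1);m=np.ptp(h0,axis=0).max()
    a=np.maximum((h0.mean(0)-1.1*m).astype(int),0);b=np.minimum((h0.mean(0)+1.1*m).astype(int),[640,400])
    M=cv2.resize(mask[a[1]:b[1],a[0]:b[0]].astype(np.float32),None,fx=up,fy=up,interpolation=cv2.INTER_LINEAR)
    M=(M>.5).astype(np.float32)
    def cost(p):
        q=((hull(n,cal,kind,p,z0,z1)+.5-a)*up-.5)
        I=np.zeros_like(M);cv2.fillPoly(I,[np.round(q*16).astype(np.int32)],1,shift=4)
        i=(I*M).sum();return -i/(I.sum()+M.sum()-i)
    best=None
    for y in (np.arange(0,2*np.pi,np.pi/6) if yaws is None else yaws):
        S=np.array([[x0[0],x0[1],y]]*4)+np.array([[0,0,0],[.006,0,0],[0,.006,0],[0,0,.2]])
        r=minimize(cost,S[0],method='Nelder-Mead',options=dict(initial_simplex=S,xatol=1e-5,fatol=1e-5,maxiter=150))
        if best is None or r.fun<best.fun:best=r
    p=best.x.copy();p[2]=(p[2]+np.pi)%(2*np.pi)-np.pi
    return round(-best.fun,3),p
def blob(mask,uv=None):
    nn,l,st,ce=cv2.connectedComponentsWithStats(mask.astype(np.uint8))
    out=[(l==i,st[i,4],ce[i]) for i in range(1,nn)]
    if uv is None:return out
    return min(out,key=lambda o:np.linalg.norm(o[2]-uv)+ (1e3 if o[1]<60 else 0))
E
python3 - <<'E'
from h import *
im=cv2.imread('pics/t0.png');hsv=cv2.cvtColor(im,cv2.COLOR_BGR2HSV)
for u,v in [(254,146),(338,141),(340,188),(288,233),(296,145),(296,184),(312,160),(200,220),(192,173),(456,168),(330,233),(265,263)]:print((u,v),hsv[v,u])
cal=calibration('top')
H,S,V=[hsv[:,:,i].astype(int) for i in range(3)]
br=(H>8)&(H<22)&(V>150)&(S>80); bk=V<62
for uv in [(254,144),(338,139),(340,186),(288,231)]:
  m,ar,c=blob(br,uv);x0=px2w('top',c,.006)[0]
  for k in'wn':print(uv,ar,k,*fit('top',cal,m,k,x0,0,.012))
for uv in [(296,143),(296,184)]:
  m,ar,c=blob(bk,uv);x0=px2w('top',c,.006)[0]
  for k in'wn':print('bk',uv,ar,k,*fit('top',cal,m,k,x0,0,.010))
print('stakes rough',px2w('top',[(191,172),(455,168)],.078),'box',px2w('top',[(418,263)],.005),'tin',px2w('top',[(246,182)],.023))
T=R.from_rotvec(read_state()['tcp_rot']);c=calibration('wrist');Rm=R.from_rotvec(np.ravel(c['rvec'])).as_matrix()
o=-Rm.T@np.ravel(c['tvec']);print('cam in tool',T.inv().apply(o-read_state()['tool_pos']),(T.inv().as_matrix()@Rm.T).round(3).tolist(),c['camera_matrix'])
print(T.as_matrix().round(3))
E
```

```text
(254, 146) [ 12 172 209]
(338, 141) [ 12 174 209]
(340, 188) [ 13 165 216]
(288, 233) [ 13 163 221]
(296, 145) [150  12  22]
(296, 184) [ 0 13 40]
(312, 160) [  9 178  96]
(200, 220) [  9 178 113]
(192, 173) [ 15   5 107]
(456, 168) [12 85 66]
(330, 233) [  1 203 251]
(265, 263) [143 158 207]
(254, 144) 268 w 0.59 [ 0.67039387  0.18094205 -2.4715844 ]
(254, 144) 268 n 0.903 [ 0.67571601  0.17992685 -0.06043997]
(338, 139) 275 w 0.605 [ 0.68211162 -0.05708395  2.90200782]
(338, 139) 275 n 0.929 [ 0.68782179 -0.06338942 -0.73354541]
(340, 186) 452 w 0.961 [ 0.55280859 -0.06225071  0.46314773]
(340, 186) 452 n 0.654 [ 0.5570004  -0.06481147  0.46651535]
(288, 231) 291 w 0.628 [ 0.43090103  0.07515962 -0.99151564]
(288, 231) 291 n 0.953 [ 0.42713439  0.07484019 -0.98436508]
bk (296, 143) 276 w 0.615 [ 0.67318939  0.06293161 -2.84735697]
bk (296, 143) 276 n 0.939 [ 0.67889201  0.05907822 -0.3381731 ]
bk (296, 184) 447 w 0.961 [0.56016818 0.06174796 1.02590249]
bk (296, 184) 447 n 0.655 [0.55702213 0.05756471 2.73441568]
stakes rough [[ 0.5810533   0.33298218  0.078     ]
 [ 0.59051543 -0.36871135  0.078     ]] box [[ 0.33469992 -0.28466566  0.005     ]] tin [[0.56042335 0.1962451  0.023     ]]
cam in tool [ 0.06752805 -0.00061615 -0.13493808] [[0.001, -0.964, -0.267], [1.0, 0.001, 0.0], [0.0, -0.267, 0.964]] [[298.34976354   0.         321.545691  ]
 [  0.         298.34976354 203.03721613]
 [  0.           0.           1.        ]]
[[ 0.897  0.443 -0.001]
 [ 0.443 -0.897  0.002]
 [ 0.    -0.002 -1.   ]]
```

```bash
cat > plan.py <<'E'
from h import *
import sys
def cur():
    s=read_state();return np.array(s['tool_pos']),R.from_rotvec(s['tcp_rot'])
def Rt(yaw):
    c,s=np.cos(yaw),np.sin(yaw);return R.from_matrix([[c,s,0],[s,-c,0],[0,0,-1]])
def rows(wps,grip,nd=2,step=6.0,ang=10.0):
    """wps: list of (x,y,z,yaw_deg); print rows [grip,dx,dy,dz cm,rx,ry,rz deg]"""
    p,T=cur();out=[]
    for w in wps:
        tgt=np.array(w[:3],float);Tt=Rt(np.radians(w[3]));g=w[4] if len(w)>4 else grip
        st=w[5] if len(w)>5 else step
        n=int(max(np.ceil(np.linalg.norm(tgt-p)*100/st),np.ceil(np.degrees((T.inv()*Tt).magnitude())/ang),1))
        for i in range(n):
            k=n-i
            d=np.round(T.inv().apply((tgt-p)/k)*100,nd);rv=np.round(np.degrees((T.inv()*Tt).as_rotvec())/k,1)
            out.append([g,*(d+0.),*(rv+0.)])
            p=p+T.apply(d/100);T=T*R.from_rotvec(np.radians(rv))
    for i in range(0,len(out),5):print('['+', '.join('%g'%v for r in out[i:i+5] for v in r)+']')
    return out
E
python3 - <<'E'
from plan import *
rows([(.43,-.53,.24,26),(.59,-.37,.20,26)],8.5,1)
E
```

```text
[8.5, 5, -0.3, -0.1, 0, 0, 0.1, 8.5, 5, -0.3, 0, -0.1, 0, 0.1, 8.5, 5.1, -0.3, -0.1, 0, 0, 0.1, 8.5, 5.3, -1.8, 1, 0, 0, 0, 8.5, 5.4, -1.9, 1, 0, 0, 0]
[8.5, 5.3, -1.8, 1, 0, 0, 0, 8.5, 5.4, -1.9, 1, 0, 0, 0]
```

Emit:
move_arm(series=[8.5,5,-0.3,-0.1,0,0,0.1,8.5,5,-0.3,0,-0.1,0,0.1,8.5,5.1,-0.3,-0.1,0,0,0.1,8.5,5.3,-1.8,1,0,0,0,8.5,5.4,-1.9,1,0,0,0], grip_force=40)

```text
time: 0.72
tool_pos: [0.5114, -0.4491, 0.2205]
tcp_rot: [3.06, 0.705, 0.0]
wrist_force: [1.0, 0.0, -0.5]
width: 0.994
grip_force: 0.0
```

Emit:
move_arm(series=[8.5,5.3,-1.8,1,0,0,0,8.5,5.4,-1.9,1,0,0,0,8.5,0,0,0,0,0,0,8.5,0,0,0,0,0,0])

```text
time: 1.23
tool_pos: [0.5901, -0.3701, 0.2005]
tcp_rot: [3.059, 0.708, -0.001]
wrist_force: [-0.1, -0.2, 1.5]
width: 0.991
grip_force: 0.0
```

```bash
python3 - <<'E'
from h import *
s=read_state();c=calibration('wrist');snap('wrist','w1.png');print(s['time'],s['tool_pos'],s['q'],w2px('wrist',[.59,-.369,.086],c))
E
```

```text
1.225 [ 0.59009158 -0.37012271  0.20053807] [-0.5951792   0.32795561  1.59436615 -0.00169443  1.21891018  0.52164883] [[320.90637782 200.74282407]]
```

View pics/w1.png

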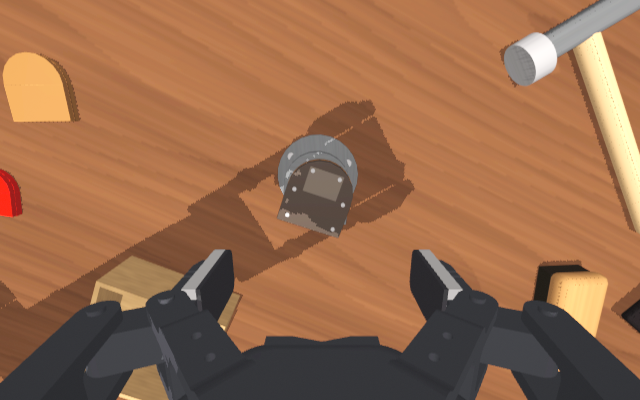

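The wrist view shows the worn heel on the wide stake, centred near (317,200). Its straight-edge corners are at (278,215) and (338,236), and the round back points up towards (325,163).

```bash
python3 - <<'E'
from plan import *
im=cv2.imread('pics/w1.png');hsv=cv2.cvtColor(im,cv2.COLOR_BGR2HSV)
for u,v in [(325,185),(300,200),(325,215),(300,222),(310,226),(345,170),(320,150),(380,160),(290,175),(325,172)]:print((u,v),hsv[v,u])
cal=calibration('wrist')
print(px2w('wrist',[(278,215),(338,236),(325,163)],.086))
H,S,V=[hsv[:,:,i].astype(int) for i in range(3)]
g=np.zeros(V.shape,bool);g[150:245,265:370]=1
m=blob(cv2.morphologyEx(((V<110)&(S>25)&(S<150)&g).astype(np.uint8),cv2.MORPH_CLOSE,np.ones((9,9))),(317,200))[0]
print(m.sum());r=fit('wrist',cal,m,'worn',(.59,-.37),.07,.086,up=3);print(r)
o=im.copy();cv2.polylines(o,[hull('wrist',cal,'worn',r[1],.07,.086).round().astype(int)],1,(0,255,0));o[m]=o[m]//2+[100,0,0]
cv2.imwrite('pics/w1f.png',cv2.resize(o[130:260,250:400],None,fx=4,fy=4))
E
```

```text
(325, 185) [ 14  53 129]
(300, 200) [11 62 87]
(325, 215) [10 67 87]
(300, 222) [ 12  63 137]
(310, 226) [ 13  62 136]
(345, 170) [  5  13 121]
(320, 150) [150   2 119]
(380, 160) [ 11 142 126]
(290, 175) [ 15   7 140]
(325, 172) [ 13  49 129]
[[ 0.56147253 -0.34167349  0.086     ]
 [ 0.56693674 -0.39799237  0.086     ]
 [ 0.62059291 -0.35861578  0.086     ]]
2852
(np.float64(0.656), array([ 0.59214049, -0.36606086,  0.1613559 ]))
```

View pics/w1f.png

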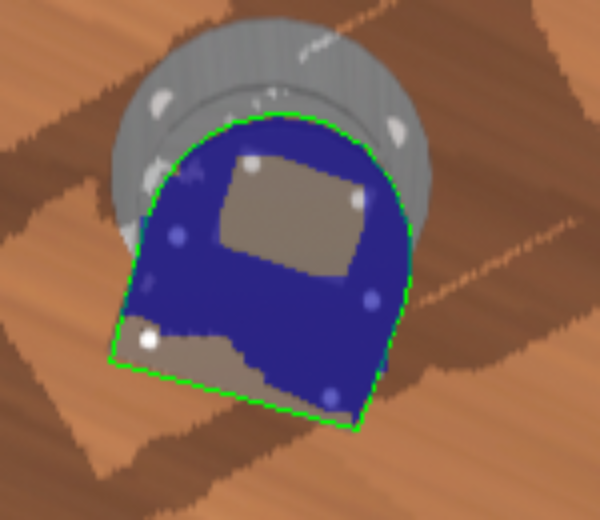

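The fitted outline matches the worn heel closely: centre (0.592,-0.366), yaw 9.2°. I'll grip it now.

```bash
python3 - <<'E'
from plan import *
c=np.array([.5921,-.3661]);y=9.2;g=c-.010*np.array([np.cos(np.radians(y)),np.sin(np.radians(y))])
rows([(*g,.14,y),(*g,.08,y,8.5,3)],8.5)
print(px2w('top',[(391,237),(445,235),(446,289),(392,291)],.06))
E
```

```text
[8.5, -0.27, -0.31, 3.05, 0, 0, 8.4, 8.5, -0.31, -0.27, 3.05, 0.1, 0, 8.4, 8.5, 0, 0, 3, 0, 0, 0, 8.5, 0, 0, 3, 0, 0, 0]
[[ 0.40828165 -0.20081485  0.06      ]
 [ 0.41375197 -0.34392684  0.06      ]
 [ 0.27233635 -0.34315802  0.06      ]
 [ 0.26663499 -0.20151416  0.06      ]]
```

Emit:
move_arm(series=[8.5,-0.27,-0.31,3.05,0,0,8.4,8.5,-0.31,-0.27,3.05,0.1,0,8.4,8.5,0,0,3,0,0,0,8.5,0,0,3,0,0,0,8.5,0,0,0,0,0,0])

```text
time: 1.9
tool_pos: [0.5796, -0.3673, 0.0772]
tcp_rot: [-3.128, -0.248, 0.007]
wrist_force: [-1.3, 0.5, -0.2]
width: 0.993
grip_force: 0.0
```

Emit:
move_arm(series=[5,0,0,0,0,0,0,5,0,0,0,0,0,0,5,0,0,0,0,0,0,5,0,0,0,0,0,0,5,0,0,0,0,0,0])

```text
time: 2.52
tool_pos: [0.5842, -0.3684, 0.0828]
tcp_rot: [3.128, 0.252, 0.005]
wrist_force: [-1.3, -0.5, 6.7]
width: 0.663
grip_force: 43.8
```

Emit:
move_arm(series=[5,0,0,-1.5,0,0,0,5,0,0,-4,0,0,0,5,0,0,-4,0,0,0,5,0,0,0,0,0,0])

```text
time: 3.02
tool_pos: [0.5857, -0.3686, 0.1811]
tcp_rot: [3.126, 0.252, 0.012]
wrist_force: [1.2, -0.2, -0.6]
width: 0.663
grip_force: 43.1
```

```bash
python3 - <<'E'
from plan import *
s=read_state();print(s['time'],s['tool_pos'],s['width'],s['grip_force'])
c=calibration('wrist');im=snap('wrist','w2.png')
rows([(.54,-.34,.19,6),(.335,-.275,.15,2),(.335,-.275,.04,2,5,4)],5,1)
E
```

```text
3.025 [ 0.58565224 -0.36863616  0.1810707 ] 0.663445776901419 43.14191937446594
[5, -3.9, -3.4, -1.2, 0.2, -0.2, 3.2, 5, -4.9, -2.2, 1, 0, 0, 1, 5, -5, -2.1, 1, 0, 0, 1, 5, -5, -2, 1, 0, 0, 1, 5, -5, -1.8, 1, 0, 0, 1]
[5, 0, 0, 3.7, 0, 0, 0, 5, 0, 0, 3.6, 0, 0, 0, 5, 0, 0, 3.7, 0, 0, 0]
```

View pics/w2.png

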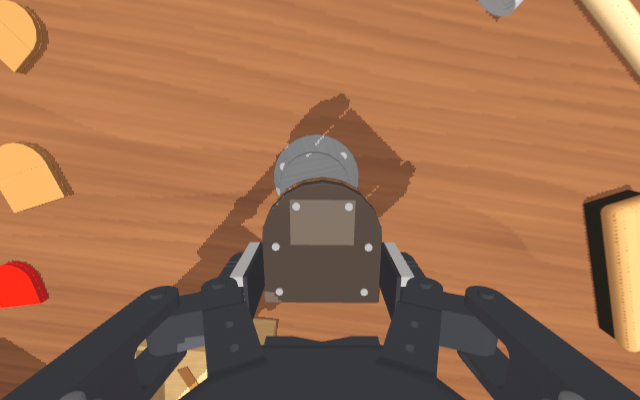

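Emit:
move_arm(series=[5,-3.9,-3.4,-1.2,0.2,-0.2,3.2,5,-4.9,-2.2,1,0,0,1,5,-5,-2.1,1,0,0,1,5,-5,-2,1,0,0,1,5,-5,-1.8,1,0,0,1])

```text
time: 3.7
tool_pos: [0.3313, -0.2726, 0.1459]
tcp_rot: [-3.136, -0.054, 0.01]
wrist_force: [-0.9, -1.2, -0.6]
width: 0.663
grip_force: 43.1
```

Emit:
move_arm(series=[5,0,0,0,0,0,0,5,0,0,0,0,0,0,5,0,0,0,0,0,0])

```text
time: 4.08
tool_pos: [0.3353, -0.2752, 0.1485]
tcp_rot: [-3.139, -0.055, 0.004]
wrist_force: [-0.4, -0.0, -0.2]
width: 0.664
grip_force: 43.1
```

```bash
python3 - <<'E'
from plan import *
s=read_state();print(s['time'],s['tool_pos'],s['width'],s['grip_force'],s['wrist_force'])
rows([(.335,-.275,.10,2),(.335,-.275,.04,2,5,4)],5,1)
E
```

```text
4.075 [ 0.33528046 -0.27518923  0.14853963] 0.6638687252308799 43.13612401485443 [-0.41741417 -0.04974481 -0.21905634]
[5, 0, 0, 4.9, -0.1, 0.1, 0, 5, 0, 0, 3, 0, 0, 0, 5, 0, 0, 3, 0, 0, 0]
```

Emit:
move_arm(series=[5,0,0,4.9,-0.1,0.1,0,5,0,0,3,0,0,0,5,0,0,3,0,0,0,5,0,0,0,0,0,0,7,0,0,0,0,0,0])

```text
time: 4.7
tool_pos: [0.3351, -0.2752, 0.0401]
tcp_rot: [-3.141, -0.055, 0.001]
wrist_force: [-0.7, -0.0, 0.8]
width: 0.823
grip_force: 0.0
```

Emit:
move_arm(series=[7,0,0,0,0,0,0,7,0,0,0,0,0,0,7,0,0,-4,0,0,0,7,0,0,-6,0,0,0,7,0,0,-5,0,0,0])

```text
time: 5.32
tool_pos: [0.3343, -0.2747, 0.1919]
tcp_rot: [3.141, 0.054, 0.0]
wrist_force: [0.3, -1.0, -0.0]
width: 0.821
grip_force: 0.0
```

Emit:
move_arm(series=[8.5,0,0,0,0,0,0,8.5,0,0,0,0,0,0])

```text
time: 5.58
tool_pos: [0.334, -0.2744, 0.1894]
tcp_rot: [-3.14, -0.054, 0.001]
wrist_force: [-1.1, 0.3, 0.2]
width: 0.992
grip_force: 0.0
```

```bash
python3 - <<'E'
from plan import *
s=read_state();print(s['time'],s['tool_pos'],s['width'],s['grip_force'],s['wrist_force'])
rows([(.58,-.36,.185,2)],8.5,1)
E
```

```text
5.575 [ 0.33395632 -0.27440734  0.1893756 ] 0.9923946384906354 0.0 [-1.06883487  0.329826    0.18662259]
[8.5, 4.9, 1.9, 0.1, 0, 0, 0, 8.5, 4.8, 1.9, 0.1, 0, 0, 0, 8.5, 4.9, 1.9, 0.1, 0, 0, 0, 8.5, 4.8, 1.9, 0.1, 0, 0, 0, 8.5, 4.9, 1.8, 0, 0, 0.1, 0]
```

Emit:
move_arm(series=[8.5,4.9,1.9,0.1,0,0,0,8.5,4.8,1.9,0.1,0,0,0,8.5,4.9,1.9,0.1,0,0,0,8.5,4.8,1.9,0.1,0,0,0,8.5,4.9,1.8,0,0,0.1,0])

```text
time: 6.2
tool_pos: [0.5803, -0.3596, 0.1812]
tcp_rot: [-3.137, -0.054, 0.006]
wrist_force: [0.1, -0.4, 0.7]
width: 0.996
grip_force: 0.0
```

Emit:
move_arm(series=[8.5,0,0,0,0,0,0,8.5,0,0,0,0,0,0,8.5,0,0,0,0,0,0,8.5,0,0,0,0,0,0])

```text
time: 6.7
tool_pos: [0.5791, -0.3597, 0.1849]
tcp_rot: [-3.14, -0.054, -0.0]
wrist_force: [0.5, 0.1, -0.3]
width: 0.989
grip_force: 0.0
```

```bash
python3 - <<'E'
from plan import *
import pickle
s=read_state();print(s['time'],s['tool_pos'])
c=calibration('wrist');im=snap('wrist','w3.png')
pickle.dump(c,open('cal3.pkl','wb'))
p=w2px('wrist',[.585,-.366,.07],c)[0];print(p)
a=(p-[75,55]).astype(int);print(a)
cv2.imwrite('pics/w3c.png',cv2.resize(im[a[1]:a[1]+110,a[0]:a[0]+150,::-1],None,fx=5,fy=5,interpolation=cv2.INTER_CUBIC))
E
```

```text
6.7 [ 0.57909212 -0.3597365   0.18489945]
[329.88367052 194.57178645]
[254 139]
```

View pics/w3c.png

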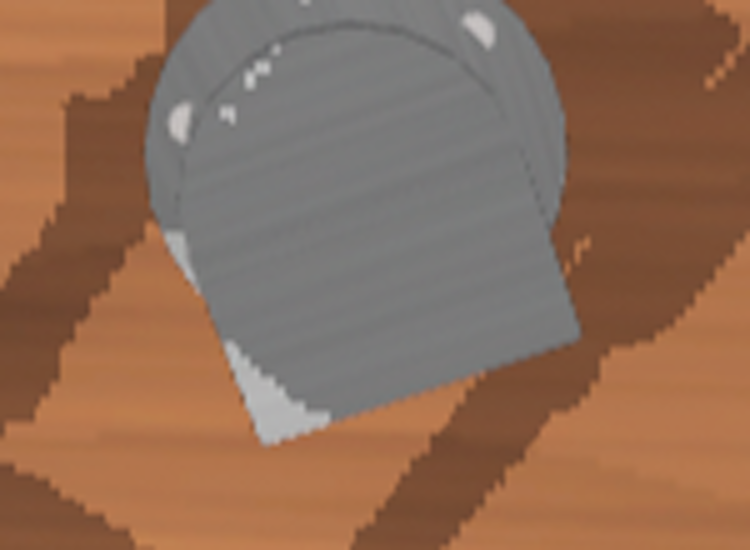

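```bash
cat >> h.py <<'E'
from scipy.optimize import least_squares
def fitpts(n,cal,kind,uv,z,x0):
    P=px2w(n,uv,z,cal)[:,:2];o=outline(*SZ[kind],n=90).astype(np.float32)*1000
    def f(p):
        c,s=np.cos(p[2]),np.sin(p[2]);q=((P-p[:2])@np.array([[c,-s],[s,c]])*1000).astype(np.float32)
        return [cv2.pointPolygonTest(o,(float(a),float(b)),True) for a,b in q]
    r=least_squares(f,x0,x_scale=[.01,.01,.2],diff_step=1e-3,loss='soft_l1');return r.x,np.round(f(r.x),1)
E
python3 - <<'E'
from h import *
import pickle
c=pickle.load(open('cal3.pkl','rb'))
k=lambda L:[((a+.5)/5-.5+254,(b+.5)/5-.5+139) for a,b in L]
sides=k([(265,445),(581,337),(560,272),(540,215),(240,375),(213,295),(423,391)])
arc=k([(182,195),(215,95),(270,45),(340,22),(430,42),(495,95),(520,150)])
print(px2w('wrist',k([(265,445),(581,337),(340,22)]),.07,c))
for P in(sides,sides+arc):
  for y0 in(.1,.3,.5):
    p,r=fitpts('wrist',c,'w',P,.07,[.59,-.366,y0]);print(p,np.degrees(p[2]),r)
E
```

```text
[[ 0.55406134 -0.34659248  0.07      ]
 [ 0.57599012 -0.40117472  0.07      ]
 [ 0.62841437 -0.35733686  0.07      ]]
[ 0.59580644 -0.36198087  0.37858893] 21.69154799569942 [-0.1  0.1  0.9  1.1  0.7  1.4  0. ]
[ 0.5958048  -0.361972    0.37866573] 21.69594836221763 [-0.1  0.1  0.9  1.1  0.7  1.4 -0. ]
[ 0.59580467 -0.36197311  0.37867036] 21.69621373888736 [-0.1  0.1  0.9  1.1  0.7  1.4 -0. ]
[ 0.59553955 -0.36195241  0.38010388] 21.778348055758762 [ 0.2  0.3  0.8  1.   0.8  1.5  0.2  0.7  0.4  0.1 -0.3  0.3  0.3  0.7]
[ 0.59546197 -0.36194731  0.38817757] 22.24093651543787 [ 0.1  0.1  0.9  1.   0.7  1.6  0.3  0.7  0.4 -0.  -0.4  0.2  0.3  0.7]
[ 0.59542003 -0.36197229  0.36486728] 20.90535534586326 [-0.1  0.3  0.4  0.8  1.1  1.6  0.4  0.6  0.3 -0.1 -0.4  0.3  0.3  0.7]
```

```bash
python3 - <<'E'
from plan import *
rows([(.5528,-.0623,.18,26.5),(.5528,-.0623,.127,26.5)],8.5,1)
E
```

```text
[8.5, -0.3, -6, 0.1, 0, 0, -4.9, 8.5, 0.2, -6, 0.1, 0, 0, -4.9, 8.5, 0.7, -5.9, 0.1, 0, 0, -4.9, 8.5, 1.2, -5.8, 0.1, 0, 0, -4.9, 8.5, 1.6, -5.8, 0.1, -0.1, 0, -4.9]
[8.5, 0, 0, 5.3, 0, 0, 0]
```

Emit:
move_arm(series=[8.5,-0.3,-6,0.1,0,0,-4.9,8.5,0.2,-6,0.1,0,0,-4.9,8.5,0.7,-5.9,0.1,0,0,-4.9,8.5,1.2,-5.8,0.1,0,0,-4.9,8.5,1.6,-5.8,0.1,-0.1,0,-4.9])

```text
time: 7.38
tool_pos: [0.5524, -0.0607, 0.1807]
tcp_rot: [3.056, 0.723, 0.004]
wrist_force: [0.6, -0.5, 0.8]
width: 0.994
grip_force: 0.0
```

Emit:
move_arm(series=[8.5,0,0,5.3,0,0,0,8.5,0,0,0,0,0,0,8.5,0,0,0,0,0,0,8.5,0,0,0,0,0,0])

```text
time: 7.88
tool_pos: [0.5547, -0.0634, 0.1292]
tcp_rot: [3.057, 0.717, 0.006]
wrist_force: [0.3, -0.0, 0.3]
width: 0.997
grip_force: 0.0
```

```bash
cat > pick.py <<'E'
from plan import *
def brown(im):
    h=cv2.cvtColor(im,cv2.COLOR_RGB2HSV).astype(int);return (h[...,0]>10)&(h[...,0]<22)&(h[...,2]>205)&(h[...,1]>80)
def black(im):
    h=cv2.cvtColor(im,cv2.COLOR_RGB2HSV).astype(int);m=((h[...,2]<75)&(h[...,1]<80)).astype(np.uint8)
    m[240:]=0
    return cv2.morphologyEx(m,cv2.MORPH_CLOSE,np.ones((5,5)))>0
def look(kind,xy,z0,th,maskf,fn):
    s=read_state();c=calibration('wrist');im=snap('wrist',fn)
    uv=w2px('wrist',[*xy,z0+th/2],c)[0];m,ar,ce=blob(maskf(im),uv)
    r=fit('wrist',c,m,kind,xy,z0,z0+th,up=3)
    o=im[:,:,::-1].copy();o[m]=o[m]//2+np.array([100,0,0],np.uint8);cv2.polylines(o,[hull('wrist',c,kind,r[1],z0,z0+th).round().astype(int)],1,(0,255,0))
    cv2.imwrite('pics/f_'+fn,o)
    print('t',s['time'],'tcp',s['tool_pos'],'q',s['q'][[0,5]],'area',ar,'IoU',r[0],'pos',r[1][:2],'yaw',np.degrees(r[1][2]))
    return r[1]
E
python3 - <<'E'
from pick import *
im=None
p=look('w',(.5528,-.0623),0,.012,brown,'w4.png')
im=cv2.imread('pics/w4.png');h=cv2.cvtColor(im,cv2.COLOR_BGR2HSV);print(h[200,320],h[200,200],h[150,450])
E
```

```text
t 7.875 tcp [ 0.55469012 -0.06340562  0.12924085] q [-0.15843534  0.95157414] area 1037 IoU 0.271 pos [ 0.50137888 -0.07606523] yaw -174.3848870555193
[ 15 155 189] [ 12 146 184] [ 12 147 189]
```

View pics/f_w4.png

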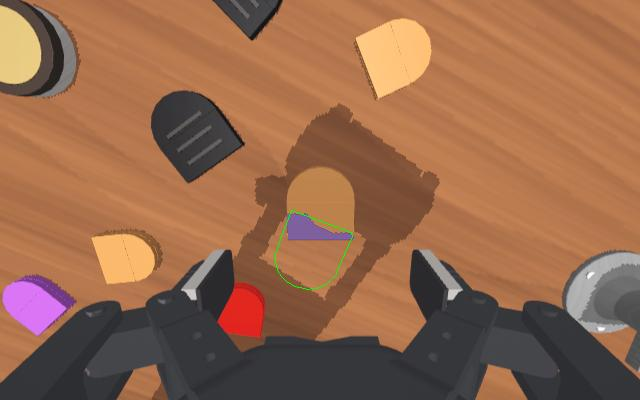

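The wide lift is partly shadowed at (321,203), straight edge down, and the brightness mask failed on the shadow. I'll segment on hue instead.

```bash
python3 - <<'E'
import re
s=open('pick.py').read()
s=re.sub(r"def brown\(im\):\n.*?\n","""def brown(im):
    l=cv2.cvtColor(cv2.GaussianBlur(im,(3,3),0).astype(np.float32)/255,cv2.COLOR_RGB2HSV)
    m=((l[...,0]>27)&(l[...,0]<40)&(l[...,1]>.3)&(l[...,2]>.55)).astype(np.uint8)
    return cv2.morphologyEx(cv2.morphologyEx(m,cv2.MORPH_CLOSE,np.ones((5,5))),cv2.MORPH_OPEN,np.ones((5,5)))>0
""",s,count=1)
s=s.replace("def look(kind,xy,z0,th,maskf,fn):\n    s=read_state();c=calibration('wrist');im=snap('wrist',fn)","def look(kind,xy,z0,th,maskf,fn,old=False):\n    s=read_state();c=calibration('wrist');im=cv2.imread('pics/'+fn)[:,:,::-1].copy() if old else snap('wrist',fn)")
open('pick.py','w').write(s)
E
python3 - <<'E'
from pick import *
l=cv2.cvtColor(cv2.GaussianBlur(cv2.imread('pics/w4.png'),(3,3),0).astype(np.float32)/255,cv2.COLOR_BGR2HSV)
for u,v in[(320,190),(320,230),(300,180),(380,160),(330,130),(330,280),(500,180),(120,260),(100,180)]:print(u,v,l[v,u])
p=look('w',(.5528,-.0623),0,.012,brown,'w4.png',True)
d=np.array([np.cos(p[2]),np.sin(p[2])]);g=p[:2]-.009*d;y=np.degrees(p[2])
rows([(*g,.06,y),(*g,.008,y,8.5,2.7)],8.5)
E
```

```text
320 190 [29.46428    0.5925925  0.7411765]
320 230 [32.805748  0.545098  1.      ]
300 180 [28.672562    0.59473675  0.74509805]
380 160 [21.59999    0.572519   0.5137255]
330 130 [21.666656    0.56249994  0.5019608 ]
330 280 [23.529404    0.5635358   0.70980394]
500 180 [23.773577    0.56989235  0.7294118 ]
120 260 [32.307686    0.56972104  0.9843137 ]
100 180 [23.773577    0.56989235  0.7294118 ]
t 7.925 tcp [ 0.55460975 -0.06337873  0.12912698] q [-0.15840574  0.95157305] area 4439 IoU 0.973 pos [ 0.55047942 -0.06365126] yaw 26.223740328424665
[8.5, -0.65, -0.09, 3.45, 0.1, -0.1, 0.1, 8.5, -0.65, -0.08, 3.46, 0, -0.1, 0.1, 8.5, 0, 0, 2.6, 0, 0, 0, 8.5, 0, -0.01, 2.6, 0, 0, 0]
```

View pics/f_w4.png

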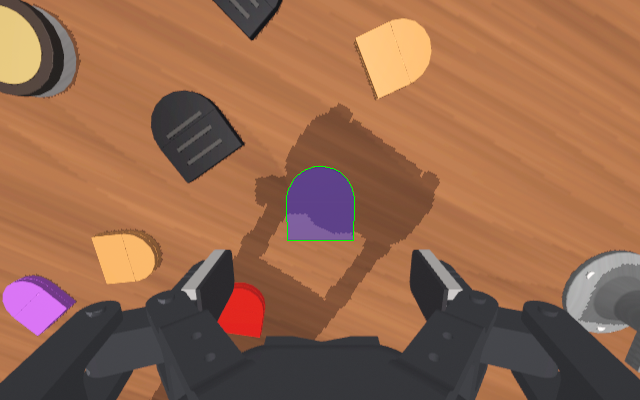

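Fit is good: IoU 0.973, centre (0.5505,-0.0637), yaw 26.2°. I'll go down gradually with force checks to find out how far the tips really extend.

Emit:
move_arm(series=[7.4,-0.65,-0.09,3.45,0.1,-0.1,0.1,7.4,-0.65,-0.08,3.46,0,-0.1,0.1,7.4,0,0,2.2,0,0,0,7.4,0,0,2,0,0,0,7.4,0,0,0,0,0,0])

```text
time: 8.55
tool_pos: [0.5398, -0.067, 0.0152]
tcp_rot: [-3.058, -0.712, 0.008]
wrist_force: [-0.2, 0.2, 0.9]
width: 0.871
grip_force: 0.0
```

Emit:
move_arm(series=[7.4,0,0,0,0,0,0,7.4,0,0,0,0,0,0,7.4,0,0,0,0,0,0])

```text
time: 8.93
tool_pos: [0.5413, -0.0667, 0.0169]
tcp_rot: [3.059, 0.714, -0.002]
wrist_force: [0.7, -0.6, -0.2]
width: 0.868
grip_force: 0.0
```

Emit:
move_arm(series=[7.4,0,0,0.3,0,0,0,7.4,0,0,0,0,0,0,7.4,0,0,0,0,0,0])

```text
time: 9.3
tool_pos: [0.5403, -0.0665, 0.0127]
tcp_rot: [-3.058, -0.714, 0.005]
wrist_force: [-0.4, -0.8, -0.4]
width: 0.867
grip_force: 0.0
```

Emit:
move_arm(series=[7.4,0,0,0.3,0,0,0,7.4,0,0,0,0,0,0,7.4,0,0,0,0,0,0])

```text
time: 9.68
tool_pos: [0.5404, -0.0665, 0.0097]
tcp_rot: [-3.059, -0.714, 0.005]
wrist_force: [-0.5, 0.3, 0.4]
width: 0.864
grip_force: 0.0
```

Emit:
move_arm(series=[7.4,0,0,0.3,0,0,0,7.4,0,0,0,0,0,0,7.4,0,0,0,0,0,0])

```text
time: 10.05
tool_pos: [0.5404, -0.0665, 0.0068]
tcp_rot: [-3.059, -0.714, 0.005]
wrist_force: [0.1, -0.1, 0.9]
width: 0.866
grip_force: 0.0
```

Emit:
move_arm(series=[5,0,0,0,0,0,0,5,0,0,0,0,0,0,5,0,0,0,0,0,0,5,0,0,0,0,0,0], grip_force=40)

```text
time: 10.55
tool_pos: [0.5409, -0.0666, 0.0073]
tcp_rot: [-3.059, -0.714, 0.004]
wrist_force: [-0.6, -0.4, 4.4]
width: 0.687
grip_force: 43.5
```

Emit:
move_arm(series=[5,0,0,-1,0,0,0,5,0,0,-2,0,0,0,5,0,0,0,0,0,0,5,0,0,0,0,0,0,5,0,0,0,0,0,0])

```text
time: 11.18
tool_pos: [0.5397, -0.0664, 0.036]
tcp_rot: [-3.058, -0.714, 0.007]
wrist_force: [-0.1, -1.5, -0.7]
width: 0.688
grip_force: 48.4
```

```bash
python3 - <<'E'
from pick import *
s=read_state();print(s['time'],s['tool_pos'],s['width'],s['grip_force'],s['wrist_force'],s['q'][[0,5]])
c=calibration('wrist');im=snap('wrist','w5.png')
h=s['tool_pos'][2]-.007
r=look('w',(.5505,-.0637),h,.012,brown,'w5.png',True)
d=r[:2]-s['tool_pos'][:2];T=R.from_rotvec(s['tcp_rot']);print('in tool',T.inv().apply([*d,0]),T.as_matrix().round(4).tolist())
E
```

```text
11.175 [ 0.5396909  -0.06635395  0.03596523] 0.6875374329584024 48.449222445487976 [-0.11435707 -1.54314515 -0.72714631] [-0.16777156  0.94471082]
t 11.225 tcp [ 0.53973035 -0.06640218  0.03597846] q [-0.1678269   0.94472276] area 14710 IoU 0.968 pos [ 0.54910803 -0.06096282] yaw 25.904622226194277
in tool [ 1.08307591e-02 -6.62740400e-04 -4.50125817e-05] [[0.8966, 0.4429, -0.0049], [0.4429, -0.8966, 0.0002], [-0.0043, -0.0024, -1.0]]
```

View pics/f_w5.png

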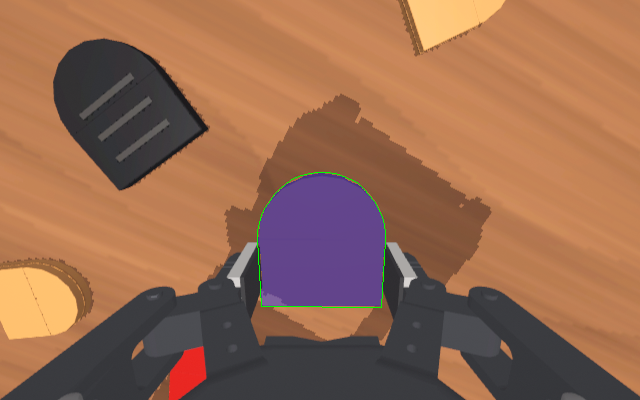

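Held firmly. In the tool frame the lift centre is at x = +10.8 mm. Next, carry it to the wide stake.

```bash
python3 - <<'E'
from pick import *
st=np.array([.5956,-.362]);y=21.9;d=np.array([np.cos(np.radians(y)),np.sin(np.radians(y))]);g=st-.0108*d;print(g)
rows([(.5397,-.0664,.13,25.9),(*g,.13,y+.4),(*g,.095,y+.4)],5,1)
E
```

```text
[ 0.58557937 -0.36602827]
[5, 0, 0, -4.7, -0.1, 0.1, 0.2, 5, 0, 0, -4.7, 0, 0.1, 0.2, 5, -1.5, 4.8, 0, 0, 0, 0.6, 5, -1.4, 4.8, 0, 0, 0, 0.6, 5, -1.4, 4.9, 0, 0, 0, 0.6]
[5, -1.4, 4.9, 0, 0, 0, 0.6, 5, -1.3, 4.9, 0, 0, 0, 0.6, 5, -1.2, 4.9, 0, 0, 0, 0.6, 5, 0, 0, 3.5, 0, 0, 0]
```

Emit:
move_arm(series=[5,0,0,-4.7,-0.1,0.1,0.2,5,0,0,-4.7,0,0.1,0.2,5,-1.5,4.8,0,0,0,0.6,5,-1.4,4.8,0,0,0,0.6,5,-1.4,4.9,0,0,0,0.6])

```text
time: 11.85
tool_pos: [0.5637, -0.2171, 0.1305]
tcp_rot: [-3.072, -0.656, -0.001]
wrist_force: [0.8, 0.2, -0.4]
width: 0.685
grip_force: 48.5
```

Emit:
move_arm(series=[5,-1.4,4.9,0,0,0,0.6,5,-1.3,4.9,0,0,0,0.6,5,-1.2,4.9,0,0,0,0.6,5,0,0,1.5,0,0,0,5,0,0,0,0,0,0])

```text
time: 12.48
tool_pos: [0.5847, -0.365, 0.1127]
tcp_rot: [-3.078, -0.605, 0.005]
wrist_force: [-0.3, -0.3, -1.1]
width: 0.684
grip_force: 48.5
```

Emit:
move_arm(series=[5,0,0,0,0,0,0,5,0,0,0,0,0,0,5,0,0,0,0,0,0,5,0,0,0,0,0,0])

```text
time: 12.98
tool_pos: [0.5869, -0.3661, 0.1165]
tcp_rot: [3.081, 0.608, 0.002]
wrist_force: [0.3, 0.5, -0.9]
width: 0.683
grip_force: 48.5
```

```bash
python3 - <<'E'
from pick import *
s=read_state();print(s['time'],s['tool_pos'],s['width'],s['grip_force'],s['wrist_force'],s['tcp_rot'])
st=np.array([.5956,-.362]);y=21.9;d=np.array([np.cos(np.radians(y)),np.sin(np.radians(y))]);g=st-.0108*d
rows([(*g,.090,y+.4)],5,2)
r=look('w',g+.011*d,s['tool_pos'][2]-.007,.012,brown,'w6.png')
T=R.from_rotvec(s['tcp_rot']);print(T.inv().apply([*(r[:2]-s['tool_pos'][:2]),0]))
E
```

```text
12.975 [ 0.58692208 -0.36606252  0.11647647] 0.6834550178606622 48.49073052406311 [ 0.27880868  0.53069078 -0.91409477] [3.08142089e+00 6.07911598e-01 1.88813521e-03]
[5, -0.13, -0.06, 2.65, 0.1, -0.1, 0]
t 12.975 tcp [ 0.58692208 -0.36606252  0.11647647] q [-0.59381742  0.5872514 ] area 14634 IoU 0.962 pos [ 0.59649184 -0.36134559] yaw 22.160069639729937
[ 1.06441623e-02 -7.29074819e-04  1.02258778e-05]
```

View pics/f_w6.png

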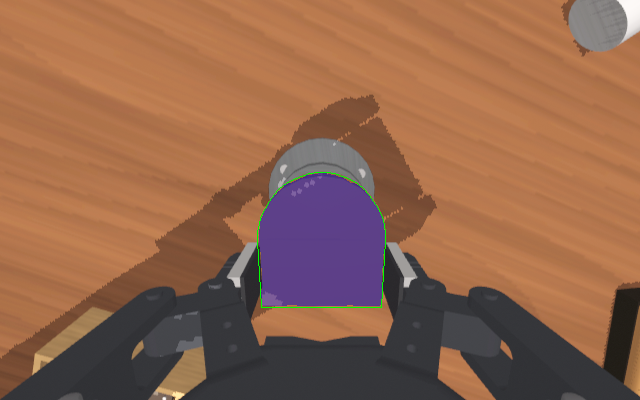

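```bash
python3 - <<'E'
from pick import *
s=read_state();print(s['tool_pos'])
rows([(.58593,-.36665,.09,22.1),(.58593,-.36665,.0795,22.1)],5,2)
E
```

```text
[ 0.58685187 -0.36611867  0.11633746]
[5, -0.11, 0.01, 2.63, 0, -0.1, 0.2, 5, 0, 0, 1.05, 0, 0, 0]
```

Emit:
move_arm(series=[5,-0.11,0.01,2.63,0,-0.1,0.2,5,0,0,0,0,0,0,5,0,0,0,0,0,0,5,0,0,0.8,0,0,0,5,0,0,0,0,0,0])

```text
time: 13.65
tool_pos: [0.5854, -0.3667, 0.0813]
tcp_rot: [3.083, 0.602, -0.002]
wrist_force: [0.2, -0.1, 0.2]
width: 0.686
grip_force: 48.5
```

Emit:
move_arm(series=[5,0,0,0,0,0,0,5,0,0,0,0,0,0,5,0,0,0,0,0,0])

```text
time: 14.02
tool_pos: [0.5858, -0.3669, 0.0819]
tcp_rot: [3.083, 0.602, -0.001]
wrist_force: [-0.1, -0.4, -1.4]
width: 0.683
grip_force: 48.5
```

Emit:
move_arm(series=[5,0,0,0.2,0,0,0,5,0,0,0,0,0,0,5,0,0,0,0,0,0])

```text
time: 14.4
tool_pos: [0.5856, -0.3668, 0.0795]
tcp_rot: [3.083, 0.602, -0.002]
wrist_force: [0.0, 0.2, -1.2]
width: 0.682
grip_force: 48.5
```

Emit:
move_arm(series=[5,0,0,0.2,0,0,0,5,0,0,0,0,0,0,5,0,0,0,0,0,0])

```text
time: 14.78
tool_pos: [0.5856, -0.3668, 0.0776]
tcp_rot: [3.083, 0.602, -0.002]
wrist_force: [-0.4, 0.2, -2.1]
width: 0.685
grip_force: 48.5
```

Emit:
move_arm(series=[5,0,0,0.1,0,0,0,5,0,0,0,0,0,0,5,0,0,0,0,0,0])

```text
time: 15.15
tool_pos: [0.5857, -0.3669, 0.0774]
tcp_rot: [3.083, 0.602, -0.001]
wrist_force: [-1.9, 1.9, 6.1]
width: 0.68
grip_force: 49.1
```

Contact at z = 0.0774. Release and look.

Emit:
move_arm(series=[7.4,0,0,0,0,0,0,7.4,0,0,0,0,0,0,7.4,0,0,0,0,0,0,8.5,0,0,-4,0,0,0,8.5,0,0,-6,0,0,0])

```text
time: 15.78
tool_pos: [0.5839, -0.3656, 0.1741]
tcp_rot: [-3.079, -0.601, 0.009]
wrist_force: [0.5, -0.5, 1.0]
width: 0.999
grip_force: 0.0
```

Emit:
move_arm(series=[8.5,1,0,-2,0,0,0,8.5,0,0,0,0,0,0,8.5,0,0,0,0,0,0,8.5,0,0,0,0,0,0])

```text
time: 16.27
tool_pos: [0.5935, -0.3621, 0.1934]
tcp_rot: [-3.081, -0.601, 0.007]
wrist_force: [0.2, 0.8, -0.2]
width: 0.998
grip_force: 0.0
```

```bash
python3 - <<'E'
from pick import *
r=look('w',(.5956,-.362),.07,.012,brown,'w7.png')
im=cv2.imread('pics/w7.png');cv2.imwrite('pics/w7c.png',cv2.resize(im[130:260,240:400],None,fx=5,fy=5,interpolation=cv2.INTER_CUBIC)[:600])
top=snap('top','t1.png')
h=cv2.cvtColor(top,cv2.COLOR_RGB2HSV).astype(int)
cal=calibration('top')
br=(h[...,0]>8)&(h[...,0]<22)&(h[...,2]>150)&(h[...,1]>80);bk=h[...,2]<62
for uv in [(254,144),(338,139),(288,231)]:
  m,ar,c=blob(br,uv);print(uv,*fit('top',cal,m,'n',px2w('top',c,.006)[0],0,.012))
for k,uv in [('n',(296,143)),('w',(296,184))]:
  m,ar,c=blob(bk,uv);print('bk',uv,*fit('top',cal,m,k,px2w('top',c,.006)[0],0,.01))
rows([(.40,.30,.20,0)],8.5,1) if 0 else None
E
```

```text
t 16.275 tcp [ 0.59351199 -0.3621464   0.19336883] q [-0.58308509  0.60269829] area 4692 IoU 0.974 pos [ 0.59551523 -0.36231922] yaw 22.215550801025042
(254, 144) 0.903 [ 0.67571601  0.17992685 -0.06043997]
(338, 139) 0.929 [ 0.68782179 -0.06338942 -0.73354541]
(288, 231) 0.953 [ 0.42713439  0.07484019 -0.98436508]
bk (296, 143) 0.946 [ 0.67869517  0.05943709 -0.32176056]
bk (296, 184) 0.963 [0.5602196  0.06210209 1.02375902]
```

View pics/w7c.png

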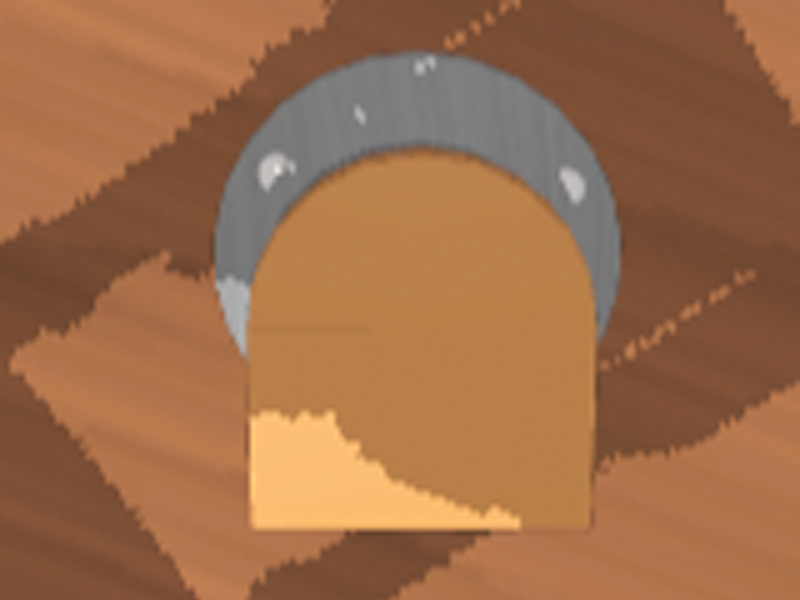

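The lift is flush: fit (0.5955,-0.3623), yaw 22.2°, with no stake edge showing. Next is the wide top piece.

```bash
cat >> pick.py <<'E'
def black(im):
    v=im.max(2).astype(int);m=(v<78).astype(np.uint8);m[238:]=0
    m=cv2.morphologyEx(cv2.morphologyEx(m,cv2.MORPH_CLOSE,np.ones((7,7))),cv2.MORPH_OPEN,np.ones((5,5)))
    return m>0
def hov(xy,z,y,g=8.5):
    p,_=cur();zz=max(p[2],.19);rows([(p[0],p[1],zz,np.degrees(0)) ] if 0 else [(*xy,zz,y),(*xy,z,y)],g,1)
def plan_grasp(p,off,yt):
    """p = heel pose measured; off mm; yt tool yaw deg"""
    d=np.array([np.cos(p[2]),np.sin(p[2])]);g=p[:2]-off*d;rows([(*g,.06,yt),(*g,.02,yt)],7.4,2)
def held(kind,off,tw,maskf,fn,th=.012,zb=.0074,flip=1):
    """offset of held heel in tool frame; flip=-1 if the tool yaw is opposite to the heel's"""
    s=read_state();T=R.from_rotvec(s['tcp_rot']);x=s['tool_pos']+T.apply([off*flip,0,0])
    r=look(kind,x[:2],s['tool_pos'][2]-zb,th,maskf,fn);m=T.as_matrix()
    print('force',s['wrist_force'],'w',s['width'],'gf',s['grip_force'],'in tool mm',T.inv().apply([*(r[:2]-s['tool_pos'][:2]),0])*1e3,'tool yaw',np.degrees(np.arctan2(m[1,0],m[0,0])))
E
python3 - <<'E'
from pick import *
hov((.558,.0607),.125,58.7)
E
```

```text
[8.5, 1.6, -5.1, 0, 0, 0, -4.6, 8.5, 2, -4.9, 0, 0, 0, -4.6, 8.5, 2.4, -4.8, 0, 0, 0, -4.6, 8.5, 2.7, -4.5, 0, 0, 0, -4.6, 8.5, 3.1, -4.3, 0, -0.1, 0, -4.6]
[8.5, 3.4, -4.1, 0, 0, 0, -4.5, 8.5, 3.7, -3.8, 0, -0.1, 0.1, -4.6, 8.5, 4, -3.4, 0, 0, 0, -4.5, 8.5, 0, 0, 3.5, 0, 0, 0, 8.5, 0, 0, 3.5, 0, 0, 0]
```

Emit:
move_arm(series=[8.5,1.6,-5.1,0,0,0,-4.6,8.5,2,-4.9,0,0,0,-4.6,8.5,2.4,-4.8,0,0,0,-4.6,8.5,2.7,-4.5,0,0,0,-4.6,8.5,3.1,-4.3,0,-0.1,0,-4.6])

```text
time: 17.0
tool_pos: [0.5725, -0.0968, 0.1957]
tcp_rot: [2.899, 1.207, -0.002]
wrist_force: [0.9, 0.3, 0.1]
width: 0.997
grip_force: 0.0
```

Emit:
move_arm(series=[8.5,3.4,-4.1,0,0,0,-4.5,8.5,3.7,-3.8,0,-0.1,0.1,-4.6,8.5,4,-3.4,0,0,0,-4.5,8.5,0,0,3.5,0,0,0,8.5,0,0,3.5,0,0,0])

```text
time: 17.62
tool_pos: [0.5594, 0.0607, 0.1254]
tcp_rot: [2.734, 1.541, 0.004]
wrist_force: [-0.2, -0.2, -0.3]
width: 0.992
grip_force: 0.0
```

Emit:
move_arm(series=[8.5,0,0,0,0,0,0,8.5,0,0,0,0,0,0,8.5,0,0,0,0,0,0,8.5,0,0,0,0,0,0])

```text
time: 18.12
tool_pos: [0.5605, 0.0595, 0.1277]
tcp_rot: [2.735, 1.537, 0.006]
wrist_force: [-0.4, 0.2, -0.4]
width: 0.996
grip_force: 0.0
```

```bash
python3 - <<'E'
from pick import *
p=look('w',(.558,.0607),0,.010,black,'w8.png')
plan_grasp(p,.0105,np.degrees(p[2]))
E
```

```text
t 18.125 tcp [0.56045974 0.05950624 0.12767847] q [0.06272749 0.61078052] area 4413 IoU 0.966 pos [0.55856223 0.06144863] yaw 60.45786951630494
[7.4, -0.49, -0.12, 3.37, 0.1, 0, -0.9, 7.4, -0.49, -0.12, 3.37, 0.2, -0.1, -0.9, 7.4, 0.01, 0, 4, 0, 0, 0]
```

Emit:
move_arm(series=[7.4,-0.49,-0.12,3.37,0.1,0,-0.9,7.4,-0.49,-0.12,3.37,0.2,-0.1,-0.9,7.4,0,0,4,0,0,0,7.4,0,0,0,0,0,0,7.4,0,0,0,0,0,0])

```text
time: 18.8
tool_pos: [0.5534, 0.0524, 0.0201]
tcp_rot: [-2.714, -1.582, 0.002]
wrist_force: [0.1, 0.7, 1.0]
width: 0.866
grip_force: 0.0
```

Emit:
move_arm(series=[7.4,0,0,0,0,0,0,7.4,0,0,0,0,0,0,7.4,0,0,0,0,0,0])

```text
time: 19.18
tool_pos: [0.5529, 0.0524, 0.0196]
tcp_rot: [-2.714, -1.582, 0.002]
wrist_force: [0.1, 0.3, 0.4]
width: 0.87
grip_force: 0.0
```

```bash
python3 - <<'E'
from pick import *
s=read_state();print(s['tool_pos'],s['wrist_force'],s['width'])
p=np.array([.55856,.06145]);a=np.radians(60.46);g=p-.0105*np.array([np.cos(a),np.sin(a)]);print(g);rows([(*g,.0065,60.46)],7.4,2)
E
```

```text
[0.55294175 0.05243589 0.01964521] [0.1338115  0.25992096 0.39271109] 0.86989991967899
[0.55338317 0.05231488]
[7.4, 0.01, 0.05, 1.31, 0, 0.1, 0]
```

Emit:
move_arm(series=[7.4,0,0.05,1.3,0,0.1,0,7.4,0,0,0,0,0,0,7.4,0,0,0,0,0,0,7.4,0,0,0,0,0,0])

```text
time: 19.68
tool_pos: [0.5528, 0.0521, 0.0057]
tcp_rot: [-2.713, -1.582, 0.002]
wrist_force: [-0.1, 0.4, -1.0]
width: 0.871
grip_force: 0.0
```

Emit:
move_arm(series=[5,0,0,0,0,0,0,5,0,0,0,0,0,0,5,0,0,0,0,0,0,5,0,0,0,0,0,0,5,0,0,0,0,0,0])

```text
time: 20.3
tool_pos: [0.5532, 0.0521, 0.0062]
tcp_rot: [-2.713, -1.582, 0.0]
wrist_force: [1.0, 0.2, 4.5]
width: 0.687
grip_force: 43.4
```

Emit:
move_arm(series=[5,0,0,-1,0,0,0,5,0,0,-4,0,0,0,5,0,0,-6,0,0,0,5,0,0,-1,0,0,0,5,0,0,0,0,0,0])

```text
time: 20.92
tool_pos: [0.5531, 0.052, 0.1265]
tcp_rot: [-2.713, -1.582, -0.0]
wrist_force: [-0.8, -1.3, -0.5]
width: 0.684
grip_force: 43.3
```

```bash
python3 - <<'E'
from pick import *
s=read_state();print(s['tool_pos'],s['wrist_force'],s['width'],s['grip_force'])
st=np.array([.5955,-.3622]);y=22.1;T=Rt(np.radians(y));g=st-T.apply([.0108,-.0006,0])[:2];print(g)
rows([(*g,.13,y)],5,1)
E
```

```text
[0.55311108 0.05203741 0.1264837 ] [-0.78682174 -1.32187982 -0.46119199] 0.683525653702783 43.31557810306549
[ 0.58571923 -0.36681914]
[5, -4.4, 2.9, 0, 0, 0, 4.8, 5, -4.1, 3.3, -0.1, 0, 0, 4.8, 5, -3.8, 3.6, 0, 0, 0, 4.8, 5, -3.5, 3.9, -0.1, 0, 0, 4.8, 5, -3.1, 4.2, 0, 0, 0, 4.8]
[5, -2.8, 4.5, -0.1, 0, 0, 4.8, 5, -2.4, 4.7, 0, 0, 0, 4.8, 5, -2, 4.8, -0.1, -0.1, 0, 4.8]
```

Emit:
move_arm(series=[5,-4.4,2.9,0,0,0,4.8,5,-4.1,3.3,-0.1,0,0,4.8,5,-3.8,3.6,0,0,0,4.8,5,-3.5,3.9,-0.1,0,0,4.8,5,-3.1,4.2,0,0,0,4.8])

```text
time: 21.55
tool_pos: [0.5707, -0.2104, 0.1242]
tcp_rot: [-2.98, -0.978, 0.009]
wrist_force: [1.0, -0.1, -1.4]
width: 0.687
grip_force: 43.3
```

Emit:
move_arm(series=[5,-2.8,4.5,-0.1,0,0,4.8,5,-2.4,4.7,0,0,0,4.8,5,-2,4.8,-0.1,-0.1,0,4.8,5,0,0,0,0,0,0,5,0,0,0,0,0,0])

```text
time: 22.18
tool_pos: [0.5835, -0.3656, 0.1263]
tcp_rot: [-3.08, -0.601, 0.007]
wrist_force: [-0.8, -0.1, -1.7]
width: 0.685
grip_force: 43.3
```

Emit:
move_arm(series=[5,0,0,0,0,0,0,5,0,0,0,0,0,0,5,0,0,0,0,0,0])

```text
time: 22.55
tool_pos: [0.5854, -0.3659, 0.1295]
tcp_rot: [3.082, 0.604, -0.002]
wrist_force: [0.9, -0.5, -0.6]
width: 0.682
grip_force: 43.3
```

```bash
python3 - <<'E'
from pick import *
s=read_state();print(s['tool_pos'],s['wrist_force'],s['width'],s['grip_force'],np.degrees(s['tcp_rot']))
rows([(.5857,-.3668,.10,22.1),(.5857,-.3668,.091,22.1)],5,2)
E
```

```text
[ 0.58542083 -0.36589445  0.1294835 ] [ 0.9169879  -0.45921286 -0.56731425] 0.6820169198000174 43.335058093070984 [ 1.76611896e+02  3.45881871e+01 -9.57501391e-02]
[5, 0, 0.09, 2.95, 0, 0.1, 0.1, 5, -0.01, 0, 0.9, 0, 0, 0]
```

Emit:
move_arm(series=[5,0,0.09,2.95,0,0.1,0.1,5,0,0,0.8,0,0,0,5,0,0,0,0,0,0,5,0,0,0,0,0,0,5,0,0,0,0,0,0])

```text
time: 23.18
tool_pos: [0.5862, -0.3681, 0.093]
tcp_rot: [3.082, 0.599, 0.003]
wrist_force: [0.7, 1.2, -0.3]
width: 0.687
grip_force: 43.3
```

Emit:
move_arm(series=[5,0,0,0.15,0,0,0,5,0,0,0,0,0,0,5,0,0,0,0,0,0])

```text
time: 23.55
tool_pos: [0.5855, -0.3677, 0.0903]
tcp_rot: [3.084, 0.599, 0.001]
wrist_force: [0.2, -0.5, -0.2]
width: 0.687
grip_force: 43.3
```

Emit:
move_arm(series=[5,0,0,0.15,0,0,0,5,0,0,0,0,0,0,5,0,0,0,0,0,0])

```text
time: 23.92
tool_pos: [0.5854, -0.3676, 0.0886]
tcp_rot: [3.084, 0.599, 0.001]
wrist_force: [0.0, -0.4, -0.8]
width: 0.682
grip_force: 43.3
```

Emit:
move_arm(series=[5,0.05,-0.06,0,0,0,0,5,0,0,0.1,0,0,0,5,0,0,0,0,0,0,5,0,0,0,0,0,0])

```text
time: 24.42
tool_pos: [0.5859, -0.3669, 0.0883]
tcp_rot: [3.084, 0.599, 0.001]
wrist_force: [-1.4, 0.5, 3.2]
width: 0.686
grip_force: 43.8
```

Emit:
move_arm(series=[5,0,0,0.1,0,0,0,5,0,0,0,0,0,0,5,0,0,0,0,0,0])

```text
time: 24.8
tool_pos: [0.5859, -0.3669, 0.0882]
tcp_rot: [3.084, 0.599, 0.001]
wrist_force: [-3.4, 2.0, 8.0]
width: 0.69
grip_force: 44.2
```

Emit:
move_arm(series=[7.4,0,0,-0.1,0,0,0,7.4,0,0,0,0,0,0,7.4,0,0,0,0,0,0,8.5,0,0,-4,0,0,0,8.5,0,0,-6,0,0,0])

```text
time: 25.42
tool_pos: [0.5838, -0.3657, 0.185]
tcp_rot: [-3.079, -0.598, 0.007]
wrist_force: [0.1, -0.9, 0.9]
width: 0.994
grip_force: 0.0
```

Emit:
move_arm(series=[8.5,1,0,-2,0,0,0,8.5,0,0,0,0,0,0,8.5,0,0,0,0,0,0,8.5,0,0,0,0,0,0])

```text
time: 25.92
tool_pos: [0.5934, -0.3624, 0.2045]
tcp_rot: [-3.081, -0.598, 0.005]
wrist_force: [-0.2, 1.3, 0.4]
width: 1.0
grip_force: 0.0
```

```bash
python3 - <<'E'
from pick import *
r=look('w',(.5956,-.362),.082,.010,black,'w9.png')
im=cv2.imread('pics/w9.png')[:,:,::-1];b=brown(im.copy());b[260:]=0;b[:120]=0;b[:,:240]=0;b[:,400:]=0;print('brown px near',b.sum())
rows([(.57,.33,.19,22)],8.5,1)
E
```

```text
t 25.925 tcp [ 0.59343502 -0.36235549  0.20452372] q [-0.58406859  0.60296962] area 4580 IoU 0.963 pos [ 0.59531552 -0.36289864] yaw 21.507966378581127
brown px near 0
[8.5, 2, -5.4, 0.1, 0, 0, 0, 8.5, 2, -5.4, 0.1, 0, 0, 0, 8.5, 2, -5.4, 0.1, 0, 0, 0, 8.5, 2, -5.4, 0.2, 0, 0, 0, 8.5, 2, -5.4, 0.1, 0, 0, 0]
[8.5, 2, -5.4, 0.2, 0, 0, 0, 8.5, 2, -5.4, 0.1, 0, 0, 0, 8.5, 1.9, -5.5, 0.2, 0, 0, 0, 8.5, 2, -5.4, 0.1, 0, 0, 0, 8.5, 1.9, -5.5, 0.2, -0.1, 0, 0]
[8.5, 2, -5.4, 0.1, 0, 0.1, 0, 8.5, 1.9, -5.5, 0.1, -0.1, 0, 0]
```

The wide stack is done, with the top piece within about 1 mm. Next, look at the narrow stake.

Emit:
move_arm(series=[8.5,2,-5.4,0.1,0,0,0,8.5,2,-5.4,0.1,0,0,0,8.5,2,-5.4,0.1,0,0,0,8.5,2,-5.4,0.2,0,0,0,8.5,2,-5.4,0.1,0,0,0])

```text
time: 26.6
tool_pos: [0.5856, -0.0736, 0.2004]
tcp_rot: [-3.084, -0.598, 0.002]
wrist_force: [0.2, 0.1, 0.4]
width: 0.994
grip_force: 0.0
```

Emit:
move_arm(series=[8.5,2,-5.4,0.2,0,0,0,8.5,2,-5.4,0.1,0,0,0,8.5,1.9,-5.5,0.2,0,0,0,8.5,2,-5.4,0.1,0,0,0,8.5,1.9,-5.5,0.2,-0.1,0,0])

```text
time: 27.22
tool_pos: [0.5749, 0.215, 0.1926]
tcp_rot: [3.082, 0.598, -0.001]
wrist_force: [0.7, -1.1, -0.3]
width: 0.994
grip_force: 0.0
```

Emit:
move_arm(series=[8.5,2,-5.4,0.1,0,0.1,0,8.5,1.9,-5.5,0.1,-0.1,0,0,8.5,0,0,0,0,0,0,8.5,0,0,0,0,0,0,8.5,0,0,0,0,0,0])

```text
time: 27.85
tool_pos: [0.571, 0.3276, 0.191]
tcp_rot: [3.081, 0.596, 0.003]
wrist_force: [0.4, -1.0, 0.3]
width: 0.997
grip_force: 0.0
```

```bash
python3 - <<'E'
from pick import *
import pickle
s=read_state();print(s['time'],s['tool_pos'])
c=calibration('wrist');im=snap('wrist','w10.png')
pickle.dump(c,open('cal10.pkl','wb'))
p=w2px('wrist',[.58,.331,.07],c)[0]
a=(p-[75,55]).astype(int);print(p,a)
cv2.imwrite('pics/w10c.png',cv2.resize(im[a[1]:a[1]+110,a[0]:a[0]+150,::-1],None,fx=5,fy=5,interpolation=cv2.INTER_CUBIC))
E
```

```text
27.85 [0.57097585 0.32761301 0.19101431]
[321.90353201 188.91861368] [246 133]
```

View pics/w10c.png

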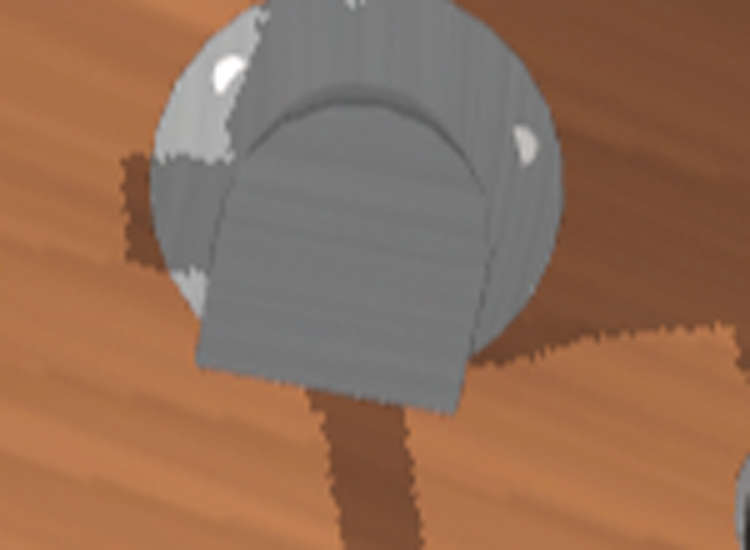

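```bash
python3 - <<'E'
from h import *
import pickle
c=pickle.load(open('cal10.pkl','rb'))
k=lambda L:[((a+.5)/5-.5+246,(b+.5)/5-.5+133) for a,b in L]
sides=k([(195,366),(456,414),(480,300),(468,355),(212,285),(228,215),(325,390)])
arc=k([(250,150),(290,118),(355,103),(430,125),(478,180)])
print(px2w('wrist',k([(195,366),(456,414),(355,103)]),.07,c))
for P in(sides,sides+arc):
  for y0 in(-.05,.1,.3):
    p,r=fitpts('wrist',c,'n',P,.07,[.58,.331,y0]);print(p,np.degrees(p[2]),r)
from plan import *
rows([(.677,.179,.185,-3),(.677,.179,.127,-3)],8.5,1)
E
```

```text
[[0.55329873 0.35610599 0.07      ]
 [0.56235458 0.30942091 0.07      ]
 [0.6071772  0.34682351 0.07      ]]
[0.58313096 0.33712722 0.1653998 ] 9.47671046060236 [-0.3  0.1  0.8  0.5  0.6  1.   0.3]
[0.5834219  0.33729837 0.18454037] 10.573384399097446 [-0.2  0.2  0.7  0.7  0.5  1.1 -0. ]
[0.58313085 0.33712704 0.16538763] 9.47601336582357 [-0.3  0.1  0.8  0.5  0.6  1.   0.3]
[0.58306555 0.33742305 0.17510574] 10.032819866574886 [-0.1  0.   0.5  0.4  0.8  1.3  0.3 -0.2 -0.2  0.1  0.2  0.4]
[0.58311409 0.33749733 0.19401077] 11.115998058724237 [-0.   0.2  0.5  0.6  0.6  1.4  0.3 -0.  -0.   0.2  0.2  0.3]
[0.58306555 0.33742304 0.17510453] 10.032750770635849 [-0.1  0.   0.5  0.4  0.8  1.3  0.3 -0.2 -0.2  0.1  0.2  0.4]
[8.5, 1.1, 4.4, 0.2, 0.1, 0, 6.2, 8.5, 1.5, 4.3, 0.2, 0, 0, 6.2, 8.5, 2, 4.1, 0.1, 0, -0.1, 6.2, 8.5, 2.4, 3.9, 0.2, 0.1, 0, 6.3, 8.5, 0, 0, 5.8, 0, 0, 0]
```

Emit:
move_arm(series=[8.5,1.1,4.4,0.2,0.1,0,6.2,8.5,1.5,4.3,0.2,0,0,6.2,8.5,2,4.1,0.1,0,-0.1,6.2,8.5,2.4,3.9,0.2,0.1,0,6.3,8.5,0,0,5.8,0,0,0])

```text
time: 28.52
tool_pos: [0.6841, 0.1768, 0.1337]
tcp_rot: [-3.137, 0.09, -0.025]
wrist_force: [-0.3, 0.3, 0.6]
width: 0.992
grip_force: 0.0
```

Emit:
move_arm(series=[8.5,0,0,0,0,0,0,8.5,0,0,0,0,0,0,8.5,0,0,0,0,0,0,8.5,0,0,0,0,0,0])

```text
time: 29.02
tool_pos: [0.6778, 0.1815, 0.1296]
tcp_rot: [-3.139, 0.079, -0.007]
wrist_force: [0.4, 0.1, -0.2]
width: 0.993
grip_force: 0.0
```

```bash
python3 - <<'E'
from pick import *
p=look('n',(.6737,.179),0,.012,brown,'w11.png')
plan_grasp(p,.0085,np.degrees(p[2]))
E
```

```text
t 29.025 tcp [0.6777835  0.18148418 0.12955402] q [0.22597417 1.84664843] area 2796 IoU 0.962 pos [0.67229025 0.17883606] yaw -2.2479689767898865
[7.4, -0.69, 0.15, 3.45, 0, -0.1, -0.3, 7.4, -0.69, 0.15, 3.45, -0.1, -0.1, -0.3, 7.4, 0, 0, 4, 0, 0, 0]
```

Emit:
move_arm(series=[7.4,-0.7,0.15,3.45,0,-0.1,-0.3,7.4,-0.7,0.15,3.45,-0.1,-0.1,-0.3,7.4,0,0,3.5,0,0,0,7.4,0,0,0,0,0,0,7.4,0,0,0,0,0,0])

```text
time: 29.7
tool_pos: [0.6637, 0.1788, 0.0247]
tcp_rot: [3.14, -0.063, -0.0]
wrist_force: [0.5, -0.1, 0.2]
width: 0.867
grip_force: 0.0
```

Emit:
move_arm(series=[7.4,0,0,0,0,0,0,7.4,0,0,0,0,0,0,7.4,0,0,0,0,0,0])

```text
time: 30.08
tool_pos: [0.6631, 0.1785, 0.0241]
tcp_rot: [3.14, -0.063, -0.001]
wrist_force: [0.4, 0.1, -0.9]
width: 0.863
grip_force: 0.0
```

```bash
python3 - <<'E'
from pick import *
s=read_state();print(s['tool_pos'],s['wrist_force'],s['width'])
p=np.array([.67229,.17884]);a=np.radians(-2.25);g=p-.009*np.array([np.cos(a),np.sin(a)]);print(g);rows([(*g,.009,-2.25)],7.4,2)
E
```

```text
[0.66311153 0.17846252 0.02407435] [ 0.43342359  0.06331365 -0.85495947] 0.8629867995199915
[0.66329694 0.17919334]
[7.4, 0.02, -0.07, 1.51, 0, 0.1, -0.1]
```

Emit:
move_arm(series=[7.4,0,-0.07,1.5,0,0,0,7.4,0,0,0,0,0,0,7.4,0,0,0,0,0,0,7.4,0,0,0,0,0,0])

```text
time: 30.58
tool_pos: [0.6626, 0.179, 0.008]
tcp_rot: [3.14, -0.063, -0.004]
wrist_force: [1.2, 0.3, 0.0]
width: 0.867
grip_force: 0.0
```

Emit:
move_arm(series=[4,0,0,0,0,0,0,4,0,0,0,0,0,0,4,0,0,0,0,0,0,4,0,0,0,0,0,0,4,0,0,0,0,0,0])

```text
time: 31.2
tool_pos: [0.663, 0.1792, 0.0086]
tcp_rot: [3.14, -0.063, -0.002]
wrist_force: [1.1, -0.1, 3.1]
width: 0.549
grip_force: 42.7
```

Emit:
move_arm(series=[4,0,0,-1,0,0,0,4,0,0,-4,0,0,0,4,0,0,-6,0,0,0,4,0,0,-1,0,0,0,4,0,0,0,0,0,0])

```text
time: 31.82
tool_pos: [0.6632, 0.1793, 0.1294]
tcp_rot: [3.14, -0.063, -0.001]
wrist_force: [-0.0, -0.4, 0.3]
width: 0.547
grip_force: 42.3
```

```bash
python3 - <<'E'
from pick import *
held('n',.009,0,brown,'w12.png',zb=.009)
st=np.array([.5831,.3373]);y=10.6;T=Rt(np.radians(y));g=st-T.apply([.009,-.0006,0])[:2];print(g)
rows([(*g,.13,y)],4,1)
E
```

```text
t 31.825 tcp [0.66323851 0.1792782  0.12937107] q [0.22796067 1.83930401] area 9341 IoU 0.941 pos [0.67242811 0.1794829 ] yaw -0.8523184212685421
force [-0.02820795 -0.37954492  0.31161582] w 0.5467944017333561 gf 42.27863430976868 in tool mm [ 9.17387562e+00 -5.75012009e-01 -4.30894286e-03] tool yaw -2.310501077234281
[0.57436395 0.33505468]
[4, -3.1, -5.1, -0.1, 0, 0.1, -4.3, 4, -2.8, -5.3, -0.1, 0, 0.1, -4.3, 4, -2.3, -5.5, -0.1, 0.1, 0, -4.3]
```

Emit:
move_arm(series=[4,-3.1,-5.1,-0.1,0,0.1,-4.3,4,-2.8,-5.3,-0.1,0,0.1,-4.3,4,-2.3,-5.5,-0.1,0.1,0,-4.3,4,0,0,0,0,0,0,4,0,0,0,0,0,0])

```text
time: 32.5
tool_pos: [0.5737, 0.3349, 0.1285]
tcp_rot: [3.127, 0.291, -0.004]
wrist_force: [1.1, 0.6, -0.8]
width: 0.547
grip_force: 42.3
```

Emit:
move_arm(series=[4,0,0,2.5,0,0,0,4,0,0,0,0,0,0,4,0,0,0,0,0,0,4,0,0,0,0,0,0,4,0,0,0,0,0,0])

```text
time: 33.12
tool_pos: [0.5758, 0.3356, 0.1069]
tcp_rot: [-3.127, -0.289, -0.004]
wrist_force: [-0.2, -0.2, -0.8]
width: 0.546
grip_force: 42.3
```

```bash
python3 - <<'E'
from pick import *
s=read_state();print(s['tool_pos'],s['wrist_force'],s['width'],s['grip_force'])
st=np.array([.5831,.3373]);y=10.6;T=Rt(np.radians(y));g=st-T.apply([.0092,-.0006,0])[:2];print(g)
rows([(*g,.084,y)],4,2)
E
```

```text
[0.57584456 0.33556066 0.10693096] [-0.18614612 -0.23193516 -0.81084424] 0.546346061204332 42.254610657691956
[0.57416737 0.33501789]
[4, -0.18, 0.03, 2.29, -0.1, -0.1, 0]
```

Emit:
move_arm(series=[4,-0.18,0.03,2.3,-0.1,-0.1,0,4,0,0,0,0,0,0,4,0,0,0,0,0,0,4,0,0,0,0,0,0])

```text
time: 33.62
tool_pos: [0.5737, 0.3351, 0.0832]
tcp_rot: [3.127, 0.29, -0.0]
wrist_force: [1.0, -0.1, 0.2]
width: 0.549
grip_force: 42.3
```

Emit:
move_arm(series=[4,0,0,0.2,0,0,0,4,0,0,0,0,0,0,4,0,0,0,0,0,0,4,0,0,0,0,0,0])

```text
time: 34.12
tool_pos: [0.5735, 0.3349, 0.0811]
tcp_rot: [3.127, 0.29, -0.001]
wrist_force: [-0.4, 1.1, -0.9]
width: 0.544
grip_force: 42.3
```

Emit:
move_arm(series=[4,0,0,0.15,0,0,0,4,0,0,0,0,0,0,4,0,0,0,0,0,0])

```text
time: 34.5
tool_pos: [0.5734, 0.3349, 0.0794]
tcp_rot: [3.127, 0.29, -0.001]
wrist_force: [-0.2, -0.6, -0.1]
width: 0.55
grip_force: 42.3
```

Fine correction of +0.7 mm in x, then contact and release, then a look.

Emit:
move_arm(series=[4,0.07,0,0.05,0,0,0,4,0,0,0.1,0,0,0,4,0,0,0,0,0,0,4,0,0,0,0,0,0])

```text
time: 35.0
tool_pos: [0.5744, 0.3351, 0.0786]
tcp_rot: [3.127, 0.29, -0.0]
wrist_force: [-0.9, -1.0, 4.2]
width: 0.55
grip_force: 42.8
```

Emit:
move_arm(series=[4,0,0,0.05,0,0,0,4,0,0,0,0,0,0,4,0,0,0,0,0,0])

```text
time: 35.38
tool_pos: [0.5744, 0.3351, 0.0786]
tcp_rot: [3.127, 0.29, -0.0]
wrist_force: [-1.6, -1.1, 8.4]
width: 0.55
grip_force: 43.1
```

Emit:
move_arm(series=[6.5,0,0,0,0,0,0,6.5,0,0,0,0,0,0,6.5,0,0,0,0,0,0,8.5,0,0,-4,0,0,0,8.5,0,0,-6,0,0,0])

```text
time: 36.0
tool_pos: [0.5722, 0.3341, 0.1749]
tcp_rot: [3.124, 0.289, -0.011]
wrist_force: [0.4, -0.1, 1.0]
width: 0.995
grip_force: 0.0
```

Emit:
move_arm(series=[8.5,0.5,0,-1.5,0,0,0,8.5,0,0,0,0,0,0,8.5,0,0,0,0,0,0,8.5,0,0,0,0,0,0])

```text
time: 36.5
tool_pos: [0.5777, 0.3354, 0.1896]
tcp_rot: [3.125, 0.29, -0.008]
wrist_force: [0.0, -0.6, 0.2]
width: 0.994
grip_force: 0.0
```

```bash
python3 - <<'E'
from pick import *
r=look('n',(.5831,.3373),.07,.012,brown,'w13.png')
im=cv2.imread('pics/w13.png');cv2.imwrite('pics/w13c.png',cv2.resize(im[130:250,240:400],None,fx=5,fy=5,interpolation=cv2.INTER_CUBIC))
hov((.4255,.0743),.127,-56.5+180)
E
```

```text
t 36.5 tcp [0.57769701 0.33537467 0.18959687] q [0.48908776 1.87537113] area 3095 IoU 0.965 pos [0.58422245 0.33737584] yaw 9.857577627674436
[8.5, -1.6, 1.9, 0, 0, 0, -9.4, 8.5, -1.9, 1.6, 0, 0, 0, -9.4, 8.5, -2.2, 1.3, 0, 0, 0, -9.4, 8.5, -2.4, 0.9, 0, 0, 0, -9.4, 8.5, -2.5, 0.5, 0, 0, 0, -9.4]
[8.5, -2.5, 0.1, 0, 0, 0, -9.4, 8.5, -2.5, -0.3, 0, 0, 0, -9.4, 8.5, -2.4, -0.7, 0, -0.1, 0, -9.4, 8.5, -2.3, -1.1, 0, 0, 0, -9.4, 8.5, -2, -1.5, 0, -0.1, 0, -9.4]
[8.5, -1.8, -1.8, 0.1, -0.1, 0.1, -9.5, 8.5, -1.4, -2, 0, 0, 0.1, -9.4, 8.5, 0, 0, 3.2, 0, 0, 0, 8.5, 0, 0, 3.1, 0, 0, 0]
```

View pics/w13c.png

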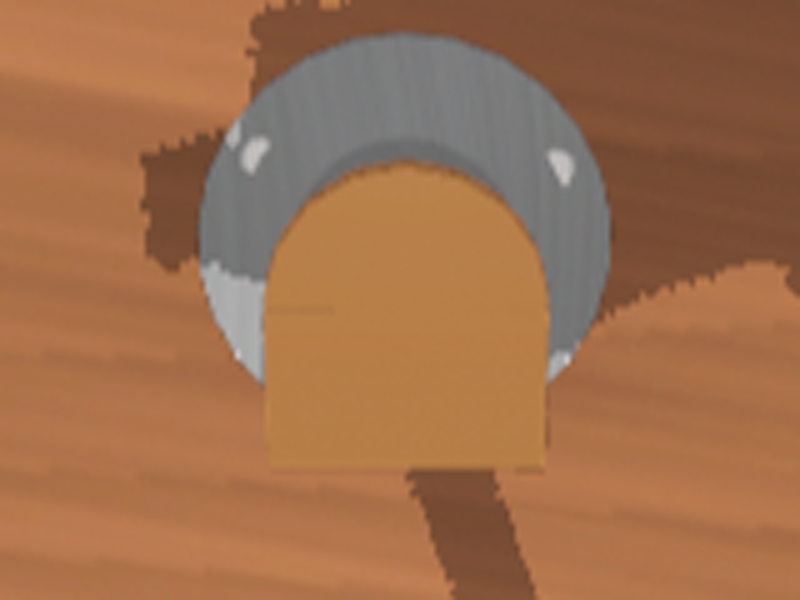

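The first narrow lift is within about 1 mm of the stake: the fit gives (0.5842,0.3374), and the stake rim shows evenly all round. Next, the lift near the robot.

Emit:
move_arm(series=[8.5,-1.6,1.9,0,0,0,-9.4,8.5,-1.9,1.6,0,0,0,-9.4,8.5,-2.2,1.3,0,0,0,-9.4,8.5,-2.4,0.9,0,0,0,-9.4,8.5,-2.5,0.5,0,0,0,-9.4])

```text
time: 37.17
tool_pos: [0.5146, 0.2259, 0.1915]
tcp_rot: [2.749, 1.52, -0.005]
wrist_force: [0.9, -0.3, 0.0]
width: 0.999
grip_force: 0.0
```

Emit:
move_arm(series=[8.5,-2.5,0.1,0,0,0,-9.4,8.5,-2.5,-0.3,0,0,0,-9.4,8.5,-2.4,-0.7,0,-0.1,0,-9.4,8.5,-2.3,-1.1,0,0,0,-9.4,8.5,-2,-1.5,0,-0.1,0,-9.4])

```text
time: 37.8
tool_pos: [0.4513, 0.1174, 0.1918]
tcp_rot: [1.913, 2.489, -0.001]
wrist_force: [1.6, 0.5, 0.0]
width: 0.993
grip_force: 0.0
```

Emit:
move_arm(series=[8.5,-1.8,-1.8,0.1,-0.1,0.1,-9.5,8.5,-1.4,-2,0,0,0.1,-9.4,8.5,0,0,3.2,0,0,0,8.5,0,0,3.1,0,0,0,8.5,0,0,0,0,0,0])

```text
time: 38.42
tool_pos: [0.424, 0.0751, 0.1256]
tcp_rot: [-1.485, -2.763, 0.001]
wrist_force: [0.0, -0.4, 0.1]
width: 0.998
grip_force: 0.0
```

Emit:
move_arm(series=[8.5,0,0,0,0,0,0,8.5,0,0,0,0,0,0,8.5,0,0,0,0,0,0])

```text
time: 38.8
tool_pos: [0.4281, 0.0757, 0.1298]
tcp_rot: [1.485, 2.764, 0.008]
wrist_force: [0.7, -0.8, -0.1]
width: 0.994
grip_force: 0.0
```

```bash
python3 - <<'E'
from pick import *
p=look('n',(.4255,.0743),0,.012,brown,'w14.png')
plan_grasp(p,.009,np.degrees(p[2])+180)
E
```

```text
t 38.8 tcp [0.42808766 0.07570189 0.12984646] q [ 0.11601547 -0.46999527] area 2852 IoU 0.954 pos [0.42600537 0.07341525] yaw -57.27153726614902
[7.4, 0.41, -0.15, 3.48, 0.2, 0, 0.4, 7.4, 0.41, -0.15, 3.48, 0.1, 0, 0.4, 7.4, 0, 0, 4, 0, 0, 0]
```

Emit:
move_arm(series=[7.4,0.41,-0.15,3.48,0.2,0,0.4,7.4,0.41,-0.15,3.48,0.1,0,0.4,7.4,0,0,3.5,0,0,0,7.4,0,0,0,0,0,0,7.4,0,0,0,0,0,0])

```text
time: 39.48
tool_pos: [0.4213, 0.081, 0.0252]
tcp_rot: [1.506, 2.757, 0.0]
wrist_force: [-0.9, 0.5, 0.0]
width: 0.867
grip_force: 0.0
```

Emit:
move_arm(series=[7.4,0,0,0,0,0,0,7.4,0,0,0,0,0,0,7.4,0,0,0,0,0,0])

```text
time: 39.85
tool_pos: [0.4208, 0.0809, 0.0248]
tcp_rot: [1.506, 2.757, 0.0]
wrist_force: [0.2, -0.1, 0.0]
width: 0.863
grip_force: 0.0
```

```bash
python3 - <<'E'
from pick import *
s=read_state();print(s['tool_pos'],s['wrist_force'],s['width'])
p=np.array([.42601,.07342]);a=np.radians(-57.27);g=p-.009*np.array([np.cos(a),np.sin(a)]);print(g);rows([(*g,.009,122.73)],7.4,2)
E
```

```text
[0.42084654 0.08089964 0.02481953] [ 0.2419887  -0.06557231  0.01279358] 0.8626801824196642
[0.42114387 0.08099105]
[7.4, -0.01, 0.03, 1.58, 0, 0, 0]
```

Emit:
move_arm(series=[7.4,0,0.03,1.55,0,0,0,7.4,0,0,0,0,0,0,7.4,0,0,0,0,0,0,7.4,0,0,0,0,0,0])

```text
time: 40.35
tool_pos: [0.4205, 0.081, 0.0085]
tcp_rot: [-1.506, -2.756, 0.001]
wrist_force: [-0.1, 0.2, 0.8]
width: 0.862
grip_force: 0.0
```

Emit:
move_arm(series=[4,0,0,0,0,0,0,4,0,0,0,0,0,0,4,0,0,0,0,0,0,4,0,0,0,0,0,0,4,0,0,0,0,0,0])

```text
time: 40.98
tool_pos: [0.421, 0.0811, 0.009]
tcp_rot: [-1.506, -2.757, 0.0]
wrist_force: [0.3, 0.7, 4.9]
width: 0.548
grip_force: 41.6
```

Emit:
move_arm(series=[4,0,0,-1,0,0,0,4,0,0,-4,0,0,0,4,0,0,-6,0,0,0,4,0,0,-1,0,0,0,4,0,0,0,0,0,0])

```text
time: 41.6
tool_pos: [0.421, 0.0811, 0.1293]
tcp_rot: [1.506, 2.756, 0.0]
wrist_force: [-0.4, 0.8, -0.6]
width: 0.544
grip_force: 41.3
```

```bash
python3 - <<'E'
from pick import *
held('n',.009,0,brown,'w15.png',zb=.009,flip=-1)
st=np.array([.5837,.3373]);y=190.5;T=Rt(np.radians(y));g=st-T.apply([-.009,-.0006,0])[:2];print(g)
rows([(*g,.13,y)],4,1)
E
```

```text
t 41.6 tcp [0.42095023 0.08105172 0.1292945 ] q [ 0.13222093 -0.4382284 ] area 8582 IoU 0.936 pos [0.42644364 0.0732149 ] yaw -56.32042359653204
force [-0.39435373  0.81660255 -0.61238712] w 0.5437496434177866 gf 41.3419246673584 in tool mm [-9.56246268e+00  3.90729070e-01  3.79010623e-03] tool yaw 122.68959083811215
[0.57474136 0.33624983]
[4, 1.9, 3.8, 0, 0, 0, -9.7, 4, 1.2, 4.1, 0, 0, 0, -9.7, 4, 0.5, 4.2, -0.1, 0, 0, -9.7, 4, -0.2, 4.3, 0, 0, 0, -9.7, 4, -1, 4.2, -0.1, 0, 0, -9.7]
[4, -1.6, 3.9, 0, 0, -0.1, -9.7, 4, -2.3, 3.6, -0.1, 0, 0, -9.6]
```

Emit:
move_arm(series=[4,1.9,3.8,0,0,0,-9.7,4,1.2,4.1,0,0,0,-9.7,4,0.5,4.2,-0.1,0,0,-9.7,4,-0.2,4.3,0,0,0,-9.7,4,-1,4.2,-0.1,0,0,-9.7])

```text
time: 42.28
tool_pos: [0.5298, 0.2642, 0.1269]
tcp_rot: [-0.232, -3.127, 0.005]
wrist_force: [0.4, 0.4, 0.7]
width: 0.552
grip_force: 41.3
```

Emit:
move_arm(series=[4,-1.6,3.9,0,0,-0.1,-9.7,4,-2.3,3.6,-0.1,0,0,-9.6,4,0,0,0,0,0,0,4,0,0,0,0,0,0,4,0,0,0,0,0,0])

```text
time: 42.9
tool_pos: [0.5742, 0.3349, 0.1299]
tcp_rot: [0.285, -3.126, 0.003]
wrist_force: [-0.1, -0.5, -1.2]
width: 0.549
grip_force: 41.4
```

Emit:
move_arm(series=[4,0,0,1.5,0,0,0,4,0,0,0,0,0,0,4,0,0,0,0,0,0,4,0,0,0,0,0,0,4,0,0,0,0,0,0])

```text
time: 43.52
tool_pos: [0.5758, 0.3364, 0.1168]
tcp_rot: [-0.287, 3.127, -0.0]
wrist_force: [-1.0, 0.3, -0.4]
width: 0.547
grip_force: 41.4
```

```bash
python3 - <<'E'
from pick import *
s=read_state();print(s['tool_pos'],s['wrist_force'],s['width'],s['grip_force'])
rows([(.5743,.3352,.096,190.5)],4,2)
E
```

```text
[0.5757899  0.33644331 0.11680075] [-0.95402239  0.29714401 -0.43646484] 0.5466615751634566 41.36058032512665
[4, 0.17, -0.09, 2.08, 0, 0.1, 0]
```

Emit:
move_arm(series=[4,0.17,-0.09,2.1,0,0.1,0,4,0,0,0,0,0,0,4,0,0,0,0,0,0,4,0,0,0,0,0,0])

```text
time: 44.02
tool_pos: [0.5743, 0.3352, 0.0956]
tcp_rot: [0.287, -3.128, 0.001]
wrist_force: [0.0, 0.6, 0.3]
width: 0.548
grip_force: 41.4
```

Emit:
move_arm(series=[4,0,0,0.25,0,0,0,4,0,0,0,0,0,0,4,0,0,0,0,0,0,4,0,0,0,0,0,0])

```text
time: 44.52
tool_pos: [0.5741, 0.3351, 0.0929]
tcp_rot: [0.287, -3.127, 0.001]
wrist_force: [-0.3, 0.1, -0.6]
width: 0.55
grip_force: 41.4
```

Emit:
move_arm(series=[4,0,0,0.15,0,0,0,4,0,0,0.1,0,0,0,4,0,0,0,0,0,0,4,0,0,0,0,0,0])

```text
time: 45.02
tool_pos: [0.5741, 0.3351, 0.0911]
tcp_rot: [0.287, -3.127, 0.001]
wrist_force: [-2.0, -1.5, 5.2]
width: 0.545
grip_force: 41.9
```

Emit:
move_arm(series=[6.5,0,0,0,0,0,0,6.5,0,0,0,0,0,0,6.5,0,0,0,0,0,0,8.5,0,0,-4,0,0,0,8.5,0,0,-6,0,0,0])

```text
time: 45.65
tool_pos: [0.5722, 0.3341, 0.1879]
tcp_rot: [0.286, -3.121, 0.005]
wrist_force: [0.8, 0.2, 0.2]
width: 0.998
grip_force: 0.0
```

Emit:
move_arm(series=[8.5,0,0,-0.8,0,0,10,8.5,0,0,0,0,0,10,8.5,0,0,0,0,0,10,8.5,0,0,0,0,0,10,8.5,0,0,0,0,0,10])

```text
time: 46.28
tool_pos: [0.5741, 0.3351, 0.198]
tcp_rot: [-1.07, -2.953, 0.002]
wrist_force: [0.2, 0.4, 0.0]
width: 0.996
grip_force: 0.0
```

Emit:
move_arm(series=[8.5,0,0,0,0,0,10,8.5,0,0,0,0,0,10,8.5,0,0,0,0,0,10,8.5,0,0,0,0,0,10,8.5,0,0,0,0,0,10])

```text
time: 46.9
tool_pos: [0.5741, 0.3351, 0.198]
tcp_rot: [-2.218, -2.224, 0.003]
wrist_force: [0.3, 0.5, -0.4]
width: 0.998
grip_force: 0.0
```

Emit:
move_arm(series=[8.5,0,0,0,0,0,10,8.5,0,0,0,0,0,10,8.5,0,0,0,0,0,10,8.5,0,0,0,0,0,10,8.5,0,0,0,0,0,10])

```text
time: 47.52
tool_pos: [0.574, 0.3351, 0.198]
tcp_rot: [2.95, 1.078, -0.003]
wrist_force: [0.3, 0.1, -0.1]
width: 0.996
grip_force: 0.0
```

Emit:
move_arm(series=[8.5,0,0,0,0,0,10,8.5,0,0,0,0,0,10,8.5,0.5,0,0,0,0,10,8.5,0,0,0,0,0,0,8.5,0,0,0,0,0,0])

```text
time: 48.15
tool_pos: [0.5787, 0.3368, 0.1981]
tcp_rot: [3.127, 0.291, -0.003]
wrist_force: [-0.4, 0.1, -0.1]
width: 0.995
grip_force: 0.0
```

Emit:
move_arm(series=[8.5,0,0,0,0,0,0,8.5,0,0,0,0,0,0])

```text
time: 48.4
tool_pos: [0.5787, 0.3369, 0.1983]
tcp_rot: [3.128, 0.288, -0.002]
wrist_force: [0.3, 0.5, 0.1]
width: 0.998
grip_force: 0.0
```

```bash
python3 - <<'E'
from pick import *
r=look('n',(.5835,.3373),.082,.012,brown,'w16.png')
hov((.686,-.0645),.127,-42)
E
```

```text
t 48.4 tcp [0.57874203 0.33686066 0.19833426] q [0.4899637  1.87684292] area 3317 IoU 0.964 pos [0.58357802 0.33762752] yaw 10.956891834295652
[8.5, 0.5, 5.9, 0, 0, 0, 7.5, 8.5, 1.2, 5.8, 0, 0, 0, 7.5, 8.5, 2, 5.6, 0, 0, 0, 7.5, 8.5, 2.7, 5.3, 0, 0, 0, 7.5, 8.5, 3.3, 4.9, 0, 0, 0, 7.5]
[8.5, 4, 4.4, 0, 0, 0, 7.5, 8.5, 4.5, 3.9, 0, 0.1, 0, 7.5, 8.5, 0, 0, 3.6, 0, 0, 0, 8.5, 0, 0, 3.6, 0, 0, 0]
```

The second narrow lift is aligned within 0.7 mm. Now the third.

Emit:
move_arm(series=[8.5,0.5,5.9,0,0,0,7.5,8.5,1.2,5.8,0,0,0,7.5,8.5,2,5.6,0,0,0,7.5,8.5,2.7,5.3,0,0,0,7.5,8.5,3.3,4.9,0,0,0,7.5])

```text
time: 49.08
tool_pos: [0.6555, 0.0486, 0.1987]
tcp_rot: [3.053, -0.739, -0.001]
wrist_force: [1.3, -1.0, 0.5]
width: 0.996
grip_force: 0.0
```

Emit:
move_arm(series=[8.5,4,4.4,0,0,0,7.5,8.5,4.5,3.9,0,0.1,0,7.5,8.5,0,0,3.6,0,0,0,8.5,0,0,3.6,0,0,0,8.5,0,0,0,0,0,0])

```text
time: 49.7
tool_pos: [0.6826, -0.0645, 0.1223]
tcp_rot: [2.931, -1.126, -0.013]
wrist_force: [0.4, -0.5, -0.2]
width: 0.992
grip_force: 0.0
```

Emit:
move_arm(series=[8.5,0,0,0,0,0,0,8.5,0,0,0,0,0,0,8.5,0,0,0,0,0,0])

```text
time: 50.08
tool_pos: [0.6869, -0.0644, 0.1286]
tcp_rot: [-2.932, 1.125, -0.004]
wrist_force: [-1.0, -0.4, -0.3]
width: 0.999
grip_force: 0.0
```

```bash
python3 - <<'E'
from pick import *
p=look('n',(.686,-.0645),0,.012,brown,'w17.png')
plan_grasp(p,.009,np.degrees(p[2]))
E
```

```text
t 50.075 tcp [ 0.68694302 -0.06436312  0.12855033] q [-0.12982149  2.17335366] area 2842 IoU 0.966 pos [ 0.6852942 -0.0629176] yaw -38.45318273452688
[7.4, -0.55, 0.03, 3.41, 0, 0, -1.8, 7.4, -0.56, 0, 3.4, -0.1, -0.1, -1.7, 7.4, 0, 0, 4, 0, 0, 0]
```

Emit:
move_arm(series=[7.4,-0.55,0.03,3.4,0,0,-1.8,7.4,-0.55,0,3.4,-0.1,-0.1,-1.7,7.4,0,0,3.5,0,0,0,7.4,0,0,0,0,0,0,7.4,0,0,0,0,0,0])

```text
time: 50.75
tool_pos: [0.6783, -0.0576, 0.025]
tcp_rot: [2.966, -1.036, -0.001]
wrist_force: [0.1, -0.0, 0.4]
width: 0.865
grip_force: 0.0
```

Emit:
move_arm(series=[7.4,0,0,0,0,0,0,7.4,0,0,0,0,0,0,7.4,0,0,0,0,0,0])

```text
time: 51.12
tool_pos: [0.6778, -0.0575, 0.0245]
tcp_rot: [2.966, -1.036, -0.002]
wrist_force: [-0.3, -0.5, 0.0]
width: 0.865
grip_force: 0.0
```

```bash
python3 - <<'E'
from pick import *
s=read_state();print(s['tool_pos'],s['wrist_force'],s['width'])
p=np.array([.68529,-.06292]);a=np.radians(-38.45);g=p-.0092*np.array([np.cos(a),np.sin(a)]);print(g);rows([(*g,.009,-38.45)],7.4,2)
E
```

```text
[ 0.6777699  -0.05753666  0.02450307] [-0.26496153 -0.45483624  0.01977868] 0.8654898225769178
[ 0.67808501 -0.05719915]
[7.4, 0.01, -0.05, 1.55, 0, 0.1, -0.1]
```

Emit:
move_arm(series=[7.4,0,-0.05,1.55,0,0.1,0,7.4,0,0,0,0,0,0,7.4,0,0,0,0,0,0,7.4,0,0,0,0,0,0])

```text
time: 51.62
tool_pos: [0.6776, -0.0571, 0.008]
tcp_rot: [2.965, -1.036, -0.001]
wrist_force: [-0.1, -0.1, -0.2]
width: 0.865
grip_force: 0.0
```

Emit:
move_arm(series=[4,0,0,0,0,0,0,4,0,0,0,0,0,0,4,0,0,0,0,0,0,4,0,0,0,0,0,0,4,0,0,0,0,0,0])

```text
time: 52.25
tool_pos: [0.678, -0.0571, 0.0085]
tcp_rot: [2.965, -1.036, 0.0]
wrist_force: [1.2, 0.7, 3.4]
width: 0.548
grip_force: 42.3
```

Emit:
move_arm(series=[4,0,0,-1,0,0,0,4,0,0,-4,0,0,0,4,0,0,-6,0,0,0,4,0,0,-2,0,0,0,4,0,0,0,0,0,0])

```text
time: 52.88
tool_pos: [0.6789, -0.0571, 0.1403]
tcp_rot: [2.966, -1.036, 0.005]
wrist_force: [0.1, -0.3, -1.2]
width: 0.549
grip_force: 41.8
```

```bash
python3 - <<'E'
from pick import *
held('n',.009,0,brown,'w18.png',zb=.009)
rows([(.5742,.3352,.14,10.5)],4,1)
E
```

```text
t 52.875 tcp [ 0.67887704 -0.05709151  0.14029117] q [-0.12006556  2.12330363] area 9077 IoU 0.954 pos [ 0.68632325 -0.06303335] yaw -39.68289303811606
force [ 0.12951246 -0.31915882 -1.20829803] w 0.5488456123120694 gf 41.84318482875824 in tool mm [9.52630771 0.01258265 0.02745005] tool yaw -38.51319699018288
[4, -4.6, -3.5, 0, 0, 0, -7, 4, -4.2, -4, 0, 0, 0, -7, 4, -3.7, -4.5, 0, 0, 0, -7, 4, -3.1, -4.9, -0.1, 0, 0, -7, 4, -2.5, -5.2, 0, 0, 0, -7]
[4, -1.8, -5.5, -0.1, 0, 0, -7, 4, -1.1, -5.7, 0, 0, 0.1, -7]
```

Emit:
move_arm(series=[4,-4.6,-3.5,0,0,0,-7,4,-4.2,-4,0,0,0,-7,4,-3.7,-4.5,0,0,0,-7,4,-3.1,-4.9,-0.1,0,0,-7,4,-2.5,-5.2,0,0,0,-7])

```text
time: 53.55
tool_pos: [0.6007, 0.2241, 0.1352]
tcp_rot: [3.138, -0.09, -0.011]
wrist_force: [0.5, 0.7, -0.2]
width: 0.546
grip_force: 41.8
```

Emit:
move_arm(series=[4,-1.8,-5.5,-0.1,0,0,-7,4,-1.1,-5.7,0,0,0.1,-7,4,0,0,0,0,0,0,4,0,0,0,0,0,0,4,0,0,1.2,0,0,0])

```text
time: 54.18
tool_pos: [0.5752, 0.3342, 0.1272]
tcp_rot: [3.128, 0.284, 0.001]
wrist_force: [0.2, -0.0, -0.7]
width: 0.55
grip_force: 41.8
```

Emit:
move_arm(series=[4,0,0,0,0,0,0,4,0,0,0,0,0,0,4,0,0,0,0,0,0,4,0,0,0,0,0,0])

```text
time: 54.68
tool_pos: [0.5749, 0.3353, 0.1284]
tcp_rot: [3.128, 0.287, 0.002]
wrist_force: [0.3, -0.2, -0.2]
width: 0.549
grip_force: 41.8
```

```bash
python3 - <<'E'
from pick import *
s=read_state();print(s['tool_pos'],s['wrist_force'],s['width'],s['grip_force'])
rows([(.5742,.3352,.107,10.6)],4,2)
E
```

```text
[0.57492933 0.335333   0.12836783] [ 0.27244878 -0.1863997  -0.20672898] 0.5491241563310091 41.826231479644775
[4, -0.08, 0, 2.14, 0, -0.1, -0.1]
```

Contact is expected near z = 0.103.

Emit:
move_arm(series=[4,-0.08,0,2.1,0,-0.1,-0.1,4,0,0,0,0,0,0,4,0,0,0,0,0,0,4,0,0,0,0,0,0])

```text
time: 55.18
tool_pos: [0.574, 0.3354, 0.1071]
tcp_rot: [3.128, 0.29, -0.001]
wrist_force: [-0.8, 0.2, -1.0]
width: 0.548
grip_force: 41.8
```

Emit:
move_arm(series=[4,0,0,0.25,0,0,0,4,0,0,0,0,0,0,4,0,0,0,0,0,0,4,0,0,0,0,0,0])

```text
time: 55.68
tool_pos: [0.5738, 0.3352, 0.1045]
tcp_rot: [3.128, 0.29, -0.002]
wrist_force: [-0.3, 0.7, -0.6]
width: 0.551
grip_force: 41.8
```

Emit:
move_arm(series=[4,0.03,0,0.15,0,0,0,4,0,0,0.1,0,0,0,4,0,0,0,0,0,0,4,0,0,0,0,0,0])

```text
time: 56.18
tool_pos: [0.5743, 0.3354, 0.1025]
tcp_rot: [3.128, 0.29, -0.001]
wrist_force: [-2.4, -1.6, 4.9]
width: 0.546
grip_force: 42.4
```

Emit:
move_arm(series=[6.5,0,0,0,0,0,0,6.5,0,0,0,0,0,0,6.5,0,0,0,0,0,0,8.5,0,0,-4,0,0,0,8.5,0,0,-6,0,0,0])

```text
time: 56.8
tool_pos: [0.5723, 0.3343, 0.1994]
tcp_rot: [3.125, 0.29, -0.012]
wrist_force: [1.3, -0.4, 0.4]
width: 0.995
grip_force: 0.0
```

Emit:
move_arm(series=[8.5,0.5,0,-1,0,0,0,8.5,0,0,0,0,0,0,8.5,0,0,0,0,0,0,8.5,0,0,0,0,0,0])

```text
time: 57.3
tool_pos: [0.5779, 0.3357, 0.2092]
tcp_rot: [3.126, 0.29, -0.008]
wrist_force: [-0.5, 0.1, 0.5]
width: 0.999
grip_force: 0.0
```

```bash
python3 - <<'E'
from pick import *
r=look('n',(.5835,.3373),.094,.012,brown,'w19.png')
top=snap('top','t2.png');bk=cv2.cvtColor(top,cv2.COLOR_RGB2HSV)[...,2]<62
m,ar,c=blob(bk,(296,143));rr=fit('top',calibration('top'),m,'n',px2w('top',c,.006)[0],0,.01);print('bk',ar,c,rr)
p=rr[1];hov((p[0]-.003,p[1]-.001),.125,np.degrees(p[2]))
E
```

```text
t 57.3 tcp [0.5778787  0.3356536  0.20924866] q [0.48898197 1.87498302] area 3329 IoU 0.966 pos [0.58510924 0.33770757] yaw 9.665786208455883
bk 276 [295.11594203 142.4057971 ] (np.float64(0.943), array([ 0.6787129 ,  0.05944338, -0.32068255]))
[8.5, 0.9, 5.8, 0, 0, 0, 5.8, 8.5, 1.5, 5.7, 0, 0, 0.1, 5.8, 8.5, 2, 5.5, 0, 0, 0, 5.8, 8.5, 2.6, 5.3, 0, 0.1, 0, 5.8, 8.5, 3.1, 5, 0, 0, 0.1, 5.8]
[8.5, 0, 0, 4.3, 0, 0, 0, 8.5, 0, 0, 4.2, 0, 0, 0]
```

Emit:
move_arm(series=[8.5,0.9,5.8,0,0,0,5.8,8.5,1.5,5.7,0,0,0.1,5.8,8.5,2,5.5,0,0,0,5.8,8.5,2.6,5.3,0,0.1,0,5.8,8.5,3.1,5,0,0,0.1,5.8])

```text
time: 58.02
tool_pos: [0.6764, 0.0569, 0.2113]
tcp_rot: [-3.099, 0.508, -0.003]
wrist_force: [0.6, -0.2, -0.6]
width: 0.996
grip_force: 0.0
```

Emit:
move_arm(series=[8.5,0,0,4.3,0,0,0,8.5,0,0,4.2,0,0,0,8.5,0,0,0,0,0,0,8.5,0,0,0,0,0,0,8.5,0,0,0,0,0,0])

```text
time: 58.65
tool_pos: [0.6783, 0.0592, 0.1298]
tcp_rot: [-3.099, 0.501, -0.01]
wrist_force: [-0.2, -0.8, -0.4]
width: 0.996
grip_force: 0.0
```

Emit:
move_arm(series=[8.5,0,0,0,0,0,0,8.5,0,0,0,0,0,0])

```text
time: 58.9
tool_pos: [0.6771, 0.059, 0.1282]
tcp_rot: [-3.1, 0.502, -0.007]
wrist_force: [-0.1, 0.5, 0.0]
width: 0.993
grip_force: 0.0
```

```bash
python3 - <<'E'
from pick import *
p=look('n',(.6757,.0584),0,.010,black,'w20.png')
plan_grasp(p,.0093,np.degrees(p[2]))
E
```

```text
t 58.9 tcp [0.67705334 0.05902814 0.12819802] q [0.05011109 1.94174248] area 2765 IoU 0.954 pos [0.67712172 0.05862871] yaw -19.365354870127263
[7.4, -0.46, 0.01, 3.39, -0.1, -0.1, 0.5, 7.4, -0.45, 0, 3.39, 0, -0.1, 0.5, 7.4, 0, 0, 4, 0, 0, 0]
```

Emit:
move_arm(series=[7.4,-0.45,0,3.4,-0.1,-0.1,0.5,7.4,-0.45,0,3.4,0,-0.1,0.5,7.4,0,0,3.5,0,0,0,7.4,0,0,0,0,0,0,7.4,0,0,0,0,0,0])

```text
time: 59.58
tool_pos: [0.6689, 0.0617, 0.0251]
tcp_rot: [-3.097, 0.53, -0.0]
wrist_force: [0.7, 0.3, 1.1]
width: 0.866
grip_force: 0.0
```

Emit:
move_arm(series=[7.4,0,0,0,0,0,0,7.4,0,0,0,0,0,0,7.4,0,0,0,0,0,0])

```text
time: 59.95
tool_pos: [0.6686, 0.0617, 0.0249]
tcp_rot: [-3.096, 0.53, -0.0]
wrist_force: [0.8, 0.1, -0.0]
width: 0.866
grip_force: 0.0
```

```bash
python3 - <<'E'
from pick import *
s=read_state();print(s['tool_pos'],s['wrist_force'],s['width'])
p=np.array([.67712,.05863]);a=np.radians(-19.4);g=p-.0093*np.array([np.cos(a),np.sin(a)]);print(g);rows([(*g,.0085,-19.4)],7.4,2)
E
```

```text
[0.6685774  0.06168311 0.02494556] [ 0.77571612  0.12118611 -0.03403912] 0.8660574719654865
[0.66834803 0.0617191 ]
[7.4, -0.02, 0, 1.64, 0, 0, 0]
```

Emit:
move_arm(series=[7.4,0,0,1.6,0,0,0,7.4,0,0,0,0,0,0,7.4,0,0,0,0,0,0,7.4,0,0,0,0,0,0])

```text
time: 60.45
tool_pos: [0.6681, 0.0617, 0.008]
tcp_rot: [3.096, -0.53, -0.002]
wrist_force: [-0.7, 0.4, 0.6]
width: 0.87
grip_force: 0.0
```

Emit:
move_arm(series=[4,0,0,0,0,0,0,4,0,0,0,0,0,0,4,0,0,0,0,0,0,4,0,0,0,0,0,0,4,0,0,0,0,0,0])

```text
time: 61.08
tool_pos: [0.6685, 0.0617, 0.0085]
tcp_rot: [-3.097, 0.53, 0.0]
wrist_force: [-0.5, 0.7, 4.4]
width: 0.542
grip_force: 42.1
```

Emit:
move_arm(series=[4,0,0,-1,0,0,0,4,0,0,-4,0,0,0,4,0,0,-6,0,0,0,4,0,0,-3.5,0,0,0,4,0,0,0,0,0,0])

```text
time: 61.7
tool_pos: [0.6708, 0.0618, 0.1578]
tcp_rot: [-3.095, 0.529, -0.01]
wrist_force: [-0.1, -0.4, -1.1]
width: 0.542
grip_force: 41.7
```

```bash
python3 - <<'E'
from pick import *
s=read_state();print(s['tool_pos'],s['width'],s['grip_force'])
rows([(.574,.3352,.153,10.5)],4,1)
E
```

```text
[0.67083756 0.06184276 0.15782955] 0.5420490452175432 41.71361446380615
[4, -3.6, -4.5, 0.1, 0, -0.1, -6, 4, -3.2, -4.9, 0.1, 0, -0.1, -6, 4, -2.6, -5.2, 0.1, 0, -0.1, -6, 4, -2.1, -5.4, 0.1, 0, 0, -6, 4, -1.5, -5.6, 0.1, -0.1, -0.1, -5.9]
```

Emit:
move_arm(series=[4,-3.6,-4.5,0.1,0,-0.1,-6,4,-3.2,-4.9,0.1,0,-0.1,-6,4,-2.6,-5.2,0.1,0,-0.1,-6,4,-2.1,-5.4,0.1,0,0,-6,4,-1.5,-5.6,0.1,-0.1,-0.1,-5.9])

```text
time: 62.32
tool_pos: [0.569, 0.336, 0.1461]
tcp_rot: [3.126, 0.292, -0.018]
wrist_force: [0.2, 0.5, -0.1]
width: 0.544
grip_force: 41.7
```

Emit:
move_arm(series=[4,0,0,0,0,0,0,4,0,0,0,0,0,0,4,0,0,1.2,0,0,0,4,0,0,0,0,0,0,4,0,0,0,0,0,0])

```text
time: 62.95
tool_pos: [0.5713, 0.3341, 0.136]
tcp_rot: [3.128, 0.285, -0.014]
wrist_force: [0.7, 0.1, -0.6]
width: 0.547
grip_force: 41.7
```

Emit:
move_arm(series=[4,0,0,0,0,0,0,4,0,0,0,0,0,0,4,0,0,0,0,0,0])

```text
time: 63.32
tool_pos: [0.5712, 0.3353, 0.1368]
tcp_rot: [3.128, 0.287, -0.012]
wrist_force: [-0.3, 0.8, -1.1]
width: 0.546
grip_force: 41.7
```

```bash
python3 - <<'E'
from pick import *
s=read_state();print(s['tool_pos'],s['wrist_force'],s['width'],s['grip_force'])
rows([(.5741,.3352,.1185,10.6)],4,2)
E
```

```text
[0.57121738 0.33529468 0.13684287] [-0.25845435  0.77179704 -1.11209579] 0.5457441463964842 41.69925928115845
[4, 0.3, 0.06, 1.83, 0, 0.4, -0.1]
```

Emit:
move_arm(series=[4,0.3,0.06,1.8,0,0.4,-0.1,4,0,0,0,0,0,0,4,0,0,0,0,0,0,4,0,0,0,0,0,0])

```text
time: 63.82
tool_pos: [0.5742, 0.3352, 0.1187]
tcp_rot: [-3.128, -0.29, 0.001]
wrist_force: [0.9, -0.2, -0.0]
width: 0.548
grip_force: 41.7
```

Emit:
move_arm(series=[4,0,0,0.2,0,0,0,4,0,0,0,0,0,0,4,0,0,0,0,0,0,4,0,0,0,0,0,0])

```text
time: 64.32
tool_pos: [0.574, 0.3352, 0.1166]
tcp_rot: [-3.128, -0.29, 0.002]
wrist_force: [1.2, -1.5, -0.6]
width: 0.544
grip_force: 41.7
```

Emit:
move_arm(series=[4,0,0,0.2,0,0,0,4,0,0,0.1,0,0,0,4,0,0,0,0,0,0,4,0,0,0,0,0,0])

```text
time: 64.82
tool_pos: [0.5742, 0.3353, 0.1145]
tcp_rot: [-3.128, -0.29, 0.001]
wrist_force: [-2.4, -0.6, 5.0]
width: 0.547
grip_force: 42.3
```

Emit:
move_arm(series=[6.5,0,0,0,0,0,0,6.5,0,0,0,0,0,0,6.5,0,0,0,0,0,0,8.5,0,0,-4,0,0,0,8.5,0,0,-6,0,0,0])

```text
time: 65.45
tool_pos: [0.5722, 0.3341, 0.211]
tcp_rot: [3.126, 0.29, -0.012]
wrist_force: [0.7, 1.0, 0.2]
width: 0.994
grip_force: 0.0
```

Emit:
move_arm(series=[8.5,0.5,0,-1,0,0,0,8.5,0,0,0,0,0,0,8.5,0,0,0,0,0,0,8.5,0,0,0,0,0,0])

```text
time: 65.95
tool_pos: [0.5778, 0.3354, 0.2209]
tcp_rot: [3.127, 0.29, -0.008]
wrist_force: [0.0, -0.1, -0.7]
width: 1.0
grip_force: 0.0
```

```bash
python3 - <<'E'
from pick import *
r=look('n',(.5835,.3373),.106,.010,black,'w21.png')
w=cv2.imread('pics/w21.png');b=brown(w[:,:,::-1].copy());b[260:]=0;b[:100]=0;b[:,:220]=0;b[:,420:]=0;print('brown',b.sum())
cal=calibration('top');t=snap('top','t3.png')[:,:,::-1]
sc=snap('scene','s3.png')[:,:,::-1]
# wrist crop, scene crops
A=cv2.resize(w[120:260,230:410],(386,300));uv=w2px('scene',[[.583,.337,.09],[.5955,-.362,.085],[.34,-.272,.03]]).astype(int)
C=[cv2.resize(sc[v-30:v+30,u-38:u+38],(386,300),interpolation=cv2.INTER_CUBIC) for u,v in uv]
cv2.imwrite('pics/fin.png',np.vstack([np.hstack([A,C[0]]),np.hstack([C[1],C[2]])]))
print(np.abs(t.astype(int)-cv2.imread('pics/t0.png')).sum(2)[170:195,235:258].mean(),np.abs(t.astype(int)-cv2.imread('pics/t0.png')).sum(2)[248:275,198:278].mean())
E
```

```text
t 65.95 tcp [0.57780782 0.3354089  0.22089489] q [0.48825417 1.87396607] area 3094 IoU 0.951 pos [0.58396115 0.33765888] yaw 10.339239585936324
brown 0
39.18608695652174 55.79675925925926
```

View pics/fin.png

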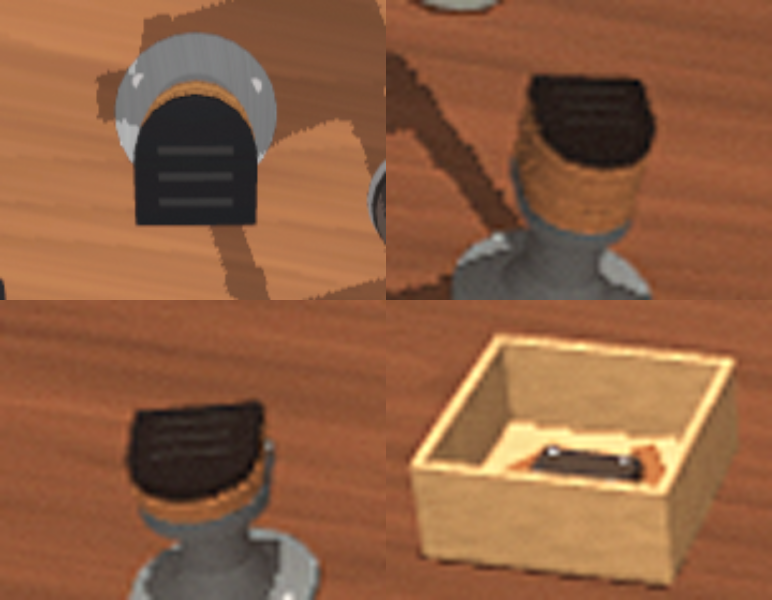

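The final view shows both stacks capped in black and the worn heel in the box. A small grey sliver on the wide stack's right side needs a numerical check.

```bash
python3 - <<'E'
from h import *
sc=cv2.imread('pics/s3.png');cal=calibration('scene')
h=cv2.cvtColor(sc,cv2.COLOR_BGR2HSV).astype(int)
u,v=w2px('scene',[[.5955,-.362,.085]])[0].astype(int);print(u,v)
H={n:hull('scene',cal,'w',p,a,b) for n,p,a,b in[('stake',(.5955,-.362,.38),.058,.07),('lift',(.5955,-.3623,.387),.07,.082),('top',(.5953,-.3629,.377),.082,.092)]}
for y in range(v-12,v+16,2):
    o=[]
    for n in H:
        xs=[]
        P=H[n]
        for i in range(len(P)):
            a,b=P[i],P[(i+1)%len(P)]
            if (a[1]-y)*(b[1]-y)<0:xs.append(a[0]+(y-a[1])/(b[1]-a[1])*(b[0]-a[0]))
        o.append('%s %.0f-%.0f'%(n,min(xs),max(xs)) if xs else n+' -')
    row=''.join('g' if (h[y,x,1]<45 and h[y,x,2]>60) else 'k' if h[y,x,2]<62 else 'b' if h[y,x,0]>11 and h[y,x,2]>115 and h[y,x,1]>120 else '.' for x in range(u-22,u+24))
    print(y,u-22,row,o)
E
```

```text
166 195
183 144 .............................................. ['stake -', 'lift -', 'top -']
185 144 .............................................. ['stake -', 'lift -', 'top 165-180']
187 144 ...........kkkkkkkkkkkkkkkkkkkkkkkkk.......... ['stake -', 'lift -', 'top 154-180']
189 144 ...........kkkkkkkkk.kkkkkkkkkkkkkkk.......... ['stake -', 'lift 159-180', 'top 154-180']
191 144 ..........kkkkkkkkkkkkkkkkkkkkkkkkk........... ['stake -', 'lift 155-181', 'top 153-180']
193 144 ..........kkkkkkkkkkkkkkkkkkkkkkkkk........... ['stake 159-181', 'lift 154-181', 'top 153-179']
195 144 ..........kkkkkkkkkkkkkkk.kkkkkkkkk........... ['stake 156-182', 'lift 154-181', 'top 153-179']
197 144 .........kkkkkkkkkkkkkkkkkkkkkkkkk............ ['stake 155-182', 'lift 154-180', 'top 153-179']
199 144 ..........kkkkkkkkkkkkkkkkkkkkkkk.bb.......... ['stake 155-181', 'lift 154-180', 'top 153-178']
201 144 ...........kkkkkkkkkkkkkkkkkkkk...b........... ['stake 155-181', 'lift 154-180', 'top 154-175']
203 144 ..........bb.kkkkkkkkkkkkkk..bbbb..gg......... ['stake 155-181', 'lift 154-179', 'top 156-172']
205 144 ...........b.bbbb.......bbbbbbb...gg.......... ['stake 155-181', 'lift 155-177', 'top -']
207 144 ..............b.bb.bb.bbbb.bb..gggg........... ['stake 155-180', 'lift 157-173', 'top -']
209 144 .............gggg..b..b...ggggggg............. ['stake 156-177', 'lift -', 'top -']
```

The observed edges match the flush prediction, so the sliver is only perspective.

```bash
python3 -c "
from workcell import *
print(finish_job())"
```

```text
the job is handed in; nothing more can be done
None
```

I handed the job in at about 66 s: the worn heel is in the scrap box, one lift is on the wide stake and three are on the narrow stake, each topped with its rubber piece. Camera fits put the layers within about 1–2 mm of their stakes, and I did not touch the tin, jar or look-alikes.

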